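# Rack the last die and bring the air nozzle to it

## Task

One of the forming dies just washed is still standing on the bench. Set it down upright, without dropping it, in the one empty pocket of the drying rack, and slide the rack's air nozzle along its rail by its black grip so that it points at the middle of the pocket you have filled. Leave the other dies in their pockets and leave the hammer, jar and ring weight where they are.

Things in the scene. Friction and masses are not known exactly. Their poses are not given: they have to be found in the camera images.
- rack: fixed plywood drying rack, board 12 mm thick, x -85 to 85, y -200 to 190 mm. Origin on the bench top; x points from nozzle rail to pockets, y along the rail, z up. Four 50 x 50 mm pockets at x 45, y -75, -7, 61, 129 mm, three of them filled; walls 20 mm above their floor, 8 mm thick on the long sides, 18 mm between. Rail at x -45, top 28 mm above the bench. A dark tick marks each pocket's middle
- pocket0 (a point): centre of the floor of square pocket 0, counted from the rack's -y end, 12 mm above the bench; axes as the rack's
- pocket1 (a point): centre of the floor of square pocket 1, counted from the rack's -y end, 12 mm above the bench; axes as the rack's
- pocket2 (a point): centre of the floor of square pocket 2, counted from the rack's -y end, 12 mm above the bench; axes as the rack's
- pocket3 (a point): centre of the floor of square pocket 3, counted from the rack's -y end, 12 mm above the bench; axes as the rack's
- nozzle (a joint): position of the air nozzle along its rail in m, 0 to 0.31, growing towards the rack's +y; at value v the nozzle's middle is at rack y = v - 0.160. It starts parked near 0. Slides with about 2 N of friction (a little more when moved fast) and stays where it is left
- nozzle_grip (a point): centre of the top face of the nozzle's black grip, 91 mm above the bench; axes as the rack's. The grip is an upright blade 12 mm thick along the rail, 30 mm wide, 38 mm tall, on a dark carriage 44 (x) x 36 (y) mm, 29 to 53 mm above the bench; a brass nozzle sticks out 30 mm from the carriage towards the pockets on the same middle line
- loose_die: the die standing on the bench, a plain steel forming die standing upright: foot 44 mm in diameter and 32 mm high, then a round neck 28 mm in diameter up to 62 mm, narrowing to 20 mm at the top, 68 mm high in all, about 0.5 kg. Origin: centre of its underside, z up along its axis
- die0: one of the three dies already in the rack, a plain steel forming die standing upright: foot 44 mm in diameter and 32 mm high, then a round neck 28 mm in diameter up to 62 mm, narrowing to 20 mm at the top, 68 mm high in all, about 0.5 kg. Origin: centre of its underside, z up along its axis
- die1: one of the three dies already in the rack, a plain steel forming die standing upright: foot 44 mm in diameter and 32 mm high, then a round neck 28 mm in diameter up to 62 mm, narrowing to 20 mm at the top, 68 mm high in all, about 0.5 kg. Origin: centre of its underside, z up along its axis
- die2: one of the three dies already in the rack, a plain steel forming die standing upright: foot 44 mm in diameter and 32 mm high, then a round neck 28 mm in diameter up to 62 mm, narrowing to 20 mm at the top, 68 mm high in all, about 0.5 kg. Origin: centre of its underside, z up along its axis
- hammer: bystander: hammer about 240 mm long lying on the bench. Origin: centre of its underside, x from handle to head
- jar: bystander: lidded jar 60 mm in diameter, 85 mm high. Origin: centre of its underside
- weight: bystander: dark steel ring weight 84 mm in diameter, 28 mm hole, 30 mm high. Origin: centre of its underside

How it is judged:
At the end, for the whole second after the job is handed in: The loose die rests upright (0.1 rad) in the formerly empty pocket (8 mm from its centre, at most 4 mm above its floor); the nozzle rests within 6 mm along the rail of that pocket's middle; the other dies are upright (0.1 rad) and within 15 mm of their starts (((horizontal distance between loose_die and pocket0 below 0.008 m and z of loose_die in the frame of pocket0 below 0.004 m and y of nozzle_grip in the frame of pocket0 between -0.006 and 0.006 m) or (horizontal distance between loose_die and pocket1 below 0.008 m and z of loose_die in the frame of pocket1 below 0.004 m and y of nozzle_grip in the frame of pocket1 between -0.006 and 0.006 m) or (horizontal distance between loose_die and pocket2 below 0.008 m and z of loose_die in the frame of pocket2 below 0.004 m and y of nozzle_grip in the frame of pocket2 between -0.006 and 0.006 m) or (horizontal distance between loose_die and pocket3 below 0.008 m and z of loose_die in the frame of pocket3 below 0.004 m and y of nozzle_grip in the frame of pocket3 between -0.006 and 0.006 m)) and angle between each of loose_die, die0, die1, die2's own z axis and vertical below 0.1 rad and linear speed of loose_die below 0.02 m/s and velocity of joint nozzle between -0.01 and 0.01 m/s and distance of each of die0, die1, die2 from where it was at the start of the episode below 0.015 m); the robot touches nothing.
It fails at once if the die is dropped (falls faster than 0.8 m/s out of the fingers) (linear speed of loose_die above 0.8 m/s and contact force between the fingers and loose_die below 0.5 N).
It fails at once if the hammer, jar or ring weight is moved by more than 20 mm (distance of any of hammer, jar, weight from where it was at the start of the episode above 0.02 m).
It also fails if it takes over 64 s, if anything falls off the work surface, if the arm or the gripper's body presses on something with over 40 N, if the wrist force passes 120 N, or if a joint passes its speed limit or range.

## Robot

A 6-joint arm with a two-finger parallel gripper is mounted at the origin on the work surface. World frame = base frame: x ahead of the robot, y to its left, z up, the work surface at z = 0. Lengths are in m, angles in rad, forces in N, time in s.
With the tool pointing down it reaches from about 0.425 to 0.95 m from the base axis. Payload 3.5 kg.
Tool frame: the origin (TCP) lies on the centre line of the jaws, within the pads' length; the fingertips stand tip_extent ahead of it and the grasp point (between the pads) lies 2 mm behind it (tip_extent is the distance from the TCP to the fingertips, in m); z points along the fingers, y is the direction in which the jaws open and shut (so a half turn about z gives the same grasp; the last joint's range is limited). The gripper opens to 85 mm and grips with 20 to 120 N. Pads are 22 mm wide; open, the fingers measure 114 mm over their backs; the gripper's body (76 mm by 85 mm) begins 54 mm behind the grasp point. The pads swing forward as they close: fully open they stand 13 mm farther back than shut.
Start: joints at [1.113, 0.286, 1.577, -0, 1.279, -0.15], TCP at [0.204, 0.643, 0.217] pointing down, gripper open.
Joint ranges: [-2.77, 2.77], [-0.9, 2.22], [0.21, 2.48], [-1.53, 4.67], [0.24, 2.81], [-2.84, 2.84]. Speed limits (rad/s): [2.79, 2.79, 3.14, 3.14, 3.14, 3.14].

## Interface

Orientations are given as a unit quaternion [x, y, z, w].
In Python, from plant import * gives the robot as it stands.
- The arm moves only by the shell command python3 -m crank 'ROWS' [FORCE]. ROWS is JSON, a list of rows, each a list of 7 numbers: the gripper's target within -1 to 1 (shut at 1, half-way at 0, fully open at -1), then the shift along the tool's x, y, z in cm, then the turn, a rotation vector about the tool's x, y, z in degrees. In form: [[fingers, tx, ty, tz, wx, wy, wz], ...]. A call has 1 to 5 rows; each row shifts and turns the commanded pose from where the row before left it, along the tool's axes as they then stand; what a row does not reach is not made up. A row lasts 1/10 s, in which the tool goes at most 50 mm and 8.59 degrees, less where a joint would pass 70% of its speed; a pose out of reach is approached as far as the arm can. A call is refused whole if a number of a shift passes 5 or a number of a turn 8.59, either way. A call with a gripper value outside its range is refused whole. The fingers move at their own pace and stop on an object; FORCE is the grip in N (left out, the last holds). Time passes only in rows, so rows that do not move let the fingers close. It gives the time, the measured TCP pose, the force and the opening at its end, in the units of the state.
- get_state(): the state, without advancing time (a new reading comes with each control period).
- read_camera(name): name is "scene" or "top"; returns a dict with "color" (420x560x3 uint8, red, green, blue), "vfov" (degrees; the focal length in pixels is half the picture's height over the tangent of half this angle, whatever the lens; pixels are square), "cx", "cy" (the principal point, pixels), "cam_to_world" (4x4, takes a point from camera to world coordinates). Camera axes: x right, y up, looking along -z (the intrinsics and any distortion apply to the point x, -y, -z); pixel columns grow to the right and rows downward; lengths in m; the calibration is good to about 2 mm. A picture is of the moment at which its call begins. There is no depth.
- sign_off(): hands the job in, once; it reports no verdict.
Trained networks look in the newest picture that a camera, given by its name, has taken for a name from the list of things; names that differ only in an ending like _2 or _b are one class to them, and where a whole thing is asked for, a point or a joint stands for the part that bears it (a point fixed in the world has none). Each returns a list of dicts, best first, with "p" (0 to 1); they miss things now and then, are a little off and sometimes report something else, mostly with a low value. They report only what shows in the picture. A call takes as long as a camera call.
- trace(thing, camera): "pixels" (420x560 bool, what is visible of it) and "location" ([column, row] in pixels, amid what is visible of it).
- place_of(thing, camera): "location" ([column, row] in pixels: a listed point, or the origin of a listed thing).
The state is a dict: "time": time; "qpos": joint angles; "dq": joint speeds; "joint_efforts": joint torques, N m; "eef_pos": TCP position; "tcp_rot": TCP orientation; "contact_force": force on the tool from outside, world axes, zero at the start; "wrist_torque": the same for the moment, N m; "opening": opening from 0.0 (shut) to 1.0 (fully open).
Only numpy, scipy, OpenCV 4.12 (cv2) and the standard library are available. Lean on these libraries where they do the work, as an engineer would, in place of code of your own. Each camera call takes 0.05 s, during which the arm holds its last target.

## Working session

There is one attempt and no reset: what is moved stays moved. The work goes in short steps, Python scripts to look and compute and a shell command to move; the robot and the scene stay as the last step left them, time stands still between calls to the robot, and variables do not carry over. Pictures are saved under pics/ and viewed, and the job is handed in when it is done.

```bash
ls; mkdir -p pics
python3 - <<'E'
from plant import *
import cv2
s=get_state(); print(s)
for n in ("scene","top"):
    c=read_camera(n); cv2.imwrite(f"pics/{n}0.png",c["color"][:,:,::-1]); print(n,{k:v for k,v in c.items() if k!="color"})
E
```

```text
pics
{'time': 0.0, 'qpos': array([ 1.11300156e+00,  2.87199120e-01,  1.57818856e+00, -8.73587619e-06,
        1.27858777e+00, -1.49982685e-01]), 'dq': array([ 0.00146997, -0.00015832,  0.0011991 , -0.00154243, -0.00023956,
        0.00131084]), 'joint_efforts': array([ 5.70494205e-05, -4.05960917e+01, -2.92636675e+01, -6.80488506e-05,
        5.69027106e-03, -4.68569226e-06]), 'eef_pos': array([0.20416066, 0.64265726, 0.21571865]), 'tcp_rot': array([ 1.53297808e-01,  9.88179317e-01, -1.13806116e-03, -3.52516463e-04]), 'contact_force': array([-1.05668056, -0.16823049,  0.4136153 ]), 'wrist_torque': array([ 0.01978962, -0.0126795 ,  0.05565798]), 'opening': 1.0002954544539677}
scene {'vfov': 48.2690324379836, 'cx': 279.47357013548583, 'cy': 210.1585777939883, 'cam_to_world': array([[ 0.54923527, -0.66409738,  0.50726253,  1.16358861],
       [ 0.83561899,  0.44300502, -0.32478833, -0.40312502],
       [-0.00902877,  0.60226341,  0.79824637,  0.94311515],
       [ 0.        ,  0.        ,  0.        ,  1.        ]])}
top {'vfov': 54.146712748040045, 'cx': 287.71332810975923, 'cy': 210.28499752410892, 'cam_to_world': array([[ 0.02698182,  0.99008238, -0.13787265,  0.52249787],
       [-0.99886016,  0.03213586,  0.03529399, -0.02946451],
       [ 0.03937462,  0.1367632 ,  0.98982093,  0.90722115],
       [ 0.        ,  0.        ,  0.        ,  1.        ]])}
```

View pics/scene0.png

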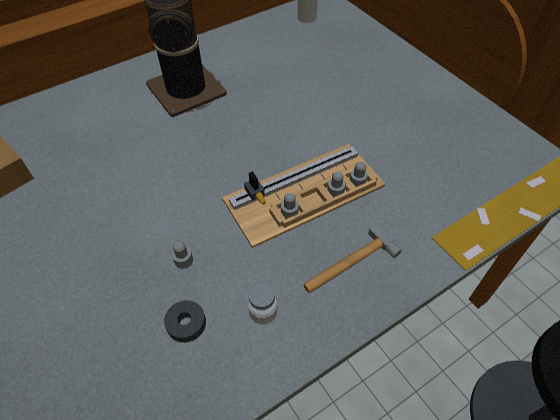

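View pics/top0.png

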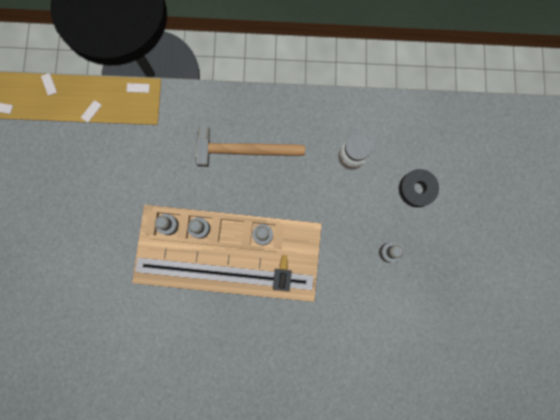

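Run:
```python
from plant import *
for n in ("loose_die","die0","pocket0","pocket1","pocket2","pocket3","nozzle_grip","rack","jar","weight","hammer"):
    for c in ("scene","top"):
        print(n,c,[(round(d["p"],2),[round(float(v),1) for v in d["location"]]) for d in place_of(n,c)][:5])
```

```text
loose_die scene [(0.55, [183.5, 257.8])]
loose_die top [(0.86, [389.5, 250.6]), (0.28, [166.7, 226.1])]
die0 scene [(0.93, [291.7, 208.6]), (0.87, [336.2, 194.2]), (0.51, [358.3, 177.5])]
die0 top [(0.95, [169.0, 226.5]), (0.84, [261.7, 233.0]), (0.57, [203.4, 229.4])]
pocket0 scene [(0.75, [290.1, 213.6]), (0.69, [336.1, 192.7]), (0.69, [357.9, 179.7]), (0.67, [314.3, 201.6])]
pocket0 top [(0.88, [168.3, 224.3]), (0.83, [201.2, 227.5]), (0.77, [230.4, 233.2]), (0.74, [262.5, 234.6])]
pocket1 scene [(0.75, [290.1, 213.6]), (0.69, [336.1, 192.7]), (0.69, [357.9, 179.7]), (0.67, [314.3, 201.6])]
pocket1 top [(0.88, [168.3, 224.3]), (0.83, [201.2, 227.5]), (0.77, [230.4, 233.2]), (0.74, [262.5, 234.6])]
pocket2 scene [(0.75, [290.1, 213.6]), (0.69, [336.1, 192.7]), (0.69, [357.9, 179.7]), (0.67, [314.3, 201.6])]
pocket2 top [(0.88, [168.3, 224.3]), (0.83, [201.2, 227.5]), (0.77, [230.4, 233.2]), (0.74, [262.5, 234.6])]
pocket3 scene [(0.75, [290.1, 213.6]), (0.69, [336.1, 192.7]), (0.69, [357.9, 179.7]), (0.67, [314.3, 201.6])]
pocket3 top [(0.88, [168.3, 224.3]), (0.83, [201.2, 227.5]), (0.77, [230.4, 233.2]), (0.74, [262.5, 234.6])]
nozzle_grip scene [(0.57, [253.6, 176.1])]
nozzle_grip top [(0.88, [283.6, 280.4])]
rack scene [(0.69, [303.3, 191.1]), (0.41, [184.6, 259.9]), (0.29, [358.0, 176.9])]
rack top [(0.96, [224.3, 250.1])]
jar scene [(0.85, [263.1, 311.0]), (0.21, [288.6, 212.7])]
jar top [(0.93, [348.7, 156.4])]
weight scene [(0.96, [182.6, 323.7]), (0.42, [313.9, 202.6]), (0.36, [184.8, 262.0])]
weight top [(0.84, [412.6, 187.9]), (0.59, [231.3, 230.4])]
hammer scene [(0.92, [347.2, 264.1]), (0.62, [290.4, 210.9])]
hammer top [(0.67, [251.0, 150.5]), (0.33, [389.2, 253.0])]
```

The top view shows the loose die near (392,251) and the rack with its empty pocket near (231,232). The nozzle is parked at (283,280), by the −y end, so the empty pocket is pocket 1. Next I triangulate these and fit the rack's pose.

```bash
cat > h.py <<'E'
from plant import *
import numpy as np, cv2
from scipy.optimize import least_squares
class Cam:
    def __init__(s,n):
        s.n=n; c=read_camera(n); s.img=c["color"]; s.T=c["cam_to_world"]; s.f=s.img.shape[0]/2/np.tan(np.radians(c["vfov"])/2); s.cx,s.cy=c["cx"],c["cy"]
    def proj(s,P):
        p=(np.atleast_2d(P)-s.T[:3,3])@s.T[:3,:3]
        return np.c_[s.cx+s.f*p[:,0]/-p[:,2], s.cy+s.f*p[:,1]/p[:,2]]
    def atz(s,uv,z):
        d=s.T[:3,:3]@np.array([(uv[0]-s.cx)/s.f,-(uv[1]-s.cy)/s.f,-1]); o=s.T[:3,3]
        return o+d*(z-o[2])/d[2]
def tri(cams,uvs):
    r=least_squares(lambda P:np.concatenate([c.proj(P)[0]-u for c,u in zip(cams,uvs)]),[0.5,0,0]); return r.x,np.abs(r.fun).max()
def rackpose(x,y,a,P):
    R=np.array([[np.cos(a),-np.sin(a),0],[np.sin(a),np.cos(a),0],[0,0,1]]); return np.atleast_2d(P)@R.T+[x,y,0]
E
python3 - <<'E'
from h import *
S,T=Cam("scene"),Cam("top")
print("base px",S.proj([0,0,0]),T.proj([0,0,0]))
def best(n,c,k=0): return place_of(n,c)[k]["location"]
for n in ("loose_die","nozzle_grip","jar","weight","hammer"):
    print(n,*tri([S,T],[best(n,"scene"),best(n,"top")]))
ps=sorted([d["location"] for d in place_of("pocket0","scene")[:4]],key=lambda u:u[0])
pt=sorted([d["location"] for d in place_of("pocket0","top")[:4]],key=lambda u:-u[0])
for a,b in zip(ps,pt): print("pocket",*tri([S,T],[a,b]))
for n,c in (("scene",S),("top",T)):
    for k,(u0,v0,u1,v1) in {"rack":(215,135,395,255) if n=="scene" else (125,195,330,305),"die":(150,220,220,280) if n=="scene" else (360,220,430,280)}.items():
        im=cv2.resize(c.img[v0:v1,u0:u1,::-1],None,fx=4 if k=="rack" and n=="scene" else (3.8 if k=="rack" else 8),fy=4 if k=="rack" and n=="scene" else (3.8 if k=="rack" else 8),interpolation=cv2.INTER_CUBIC)
        cv2.imwrite(f"pics/{n}_{k}.png",im)
E
```

```text
base px [[186.08044837  88.27180902]] [[248.24255649 529.25895896]]
loose_die [ 0.56321143 -0.28619128  0.00208295] 0.7762207701262867
nozzle_grip [ 0.49892471 -0.05007516  0.09322518] 0.6899668419126499
jar [ 0.77480216 -0.19677018 -0.00674115] 0.9362389356131189
weight [ 0.7119047  -0.35517851  0.00818488] 1.8828298614346295
hammer [ 0.78030451  0.02983467 -0.01207085] 0.4600909455298847
pocket [ 0.60289366 -0.16553797  0.14391403] 56.65225191402405
pocket [0.60132449 0.01517899 0.04406724] 16.521968745802212
pocket [0.59829471 0.12664    0.00789604] 0.2357735706455628
pocket [0.60299938 0.20075447 0.01490375] 0.17595740922791947
```

View pics/scene_rack.png

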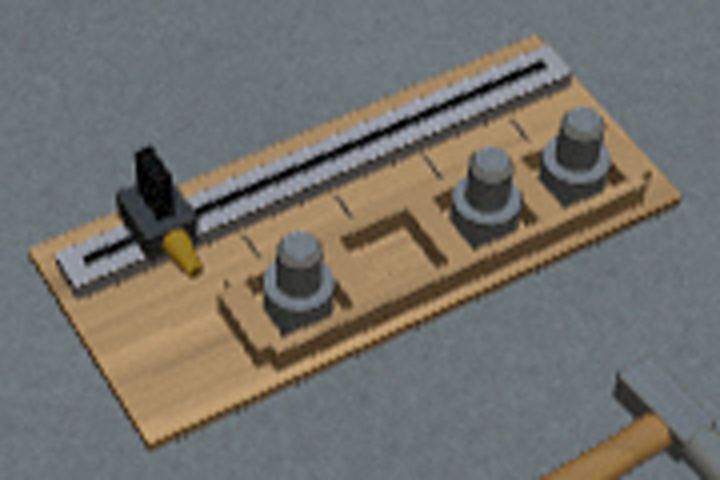

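View pics/top_rack.png

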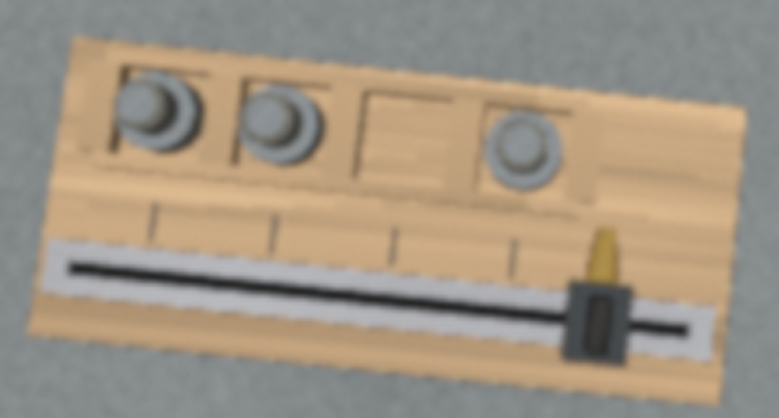

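View pics/scene_die.png

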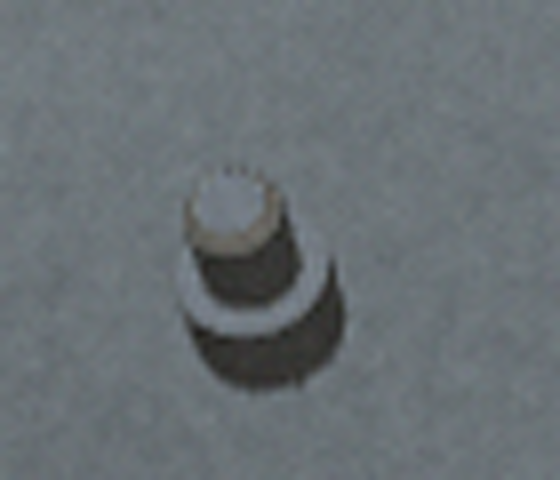

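View pics/top_die.png

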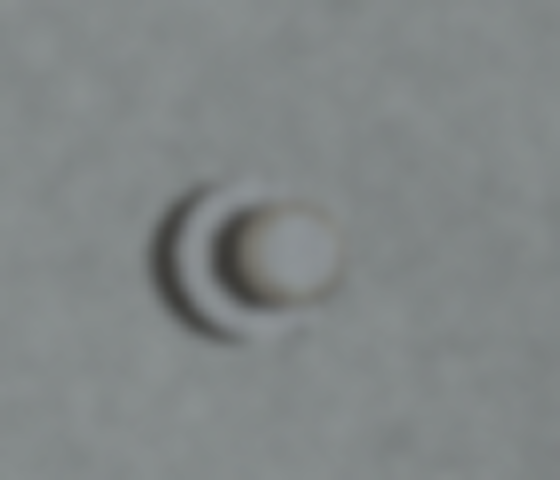

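Run:
```python
from h import *
S,T=Cam("scene"),Cam("top")
sc=lambda l:np.array(l)/4+[215,135]; tc=lambda l:np.array(l)/3.8+[125,195]
C=[[-.085,-.2,.012],[.085,-.2,.012],[.085,.19,.012],[-.085,.19,.012]]
cs=sc([[30,247],[150,444],[681,196],[537,37]]); ct=tc([[718,405],[746,106],[75,37],[27,333]])
ty=[-.075,-.007,.061,.129]
ts=sc([[252,246],[344,206],[431,165],[517,129]]); tt=tc([[513,258],[392,246],[273,233],[153,221]])
ptm=np.array([[262.5,234.6],[230.4,233.2],[201.2,227.5],[168.3,224.3]]); psc=np.array([[290.1,213.6],[314.3,201.6],[336.1,192.7],[357.9,179.7]])
def res(p,use="st"):
    x,y,a,tx,z=p; r=[]
    W=rackpose(x,y,a,C)+[0,0,z]; K=rackpose(x,y,a,[[tx,v,.012] for v in ty])+[0,0,z]; Q=rackpose(x,y,a,[[.045,v,.012] for v in ty])+[0,0,z]
    if "s" in use: r+=[S.proj(W)-cs,S.proj(K)-ts,(S.proj(Q)-psc)/3]
    if "t" in use: r+=[T.proj(W)-ct,T.proj(K)-tt,(T.proj(Q)-ptm)/3]
    return np.concatenate(r).ravel()
for u in ("st","s","t"):
    f=least_squares(res,[.55,.07,0,0,0],args=(u,),loss="soft_l1"); print(u,f.x.round(4),np.abs(f.fun).mean() if 0 else np.abs(res(f.x,u)).reshape(-1,2).round(1).tolist())
    print(" pocket1",rackpose(*f.x[:3],[.045,-.007,.012]),"grip target",rackpose(*f.x[:3],[-.045,-.007,.091]))
print("die top",tri([S,T],[[179,245.9],[397.1,251.5]]))
g=[np.array([250.9,173.5]),np.array(tc([598,322]))]
print("grip",tri([S,T],[place_of("nozzle_grip","scene")[0]["location"],place_of("nozzle_grip","top")[0]["location"]]),T.atz(g[1],.091))
# dense templates: outlines of die at estimate
for n in ("scene","top"):
    for d in trace("loose_die",n)[:2]:print(n,d["p"],d["location"],d["pixels"].sum(),cv2.boundingRect(d["pixels"].astype(np.uint8)))
```

```text
st [ 0.5523  0.0703 -0.0756 -0.016  -0.0035] [[0.9, 0.3], [0.7, 0.0], [0.2, 0.0], [0.6, 0.8], [0.5, 0.1], [0.6, 0.1], [0.1, 0.6], [0.0, 0.2], [0.3, 0.1], [0.5, 0.4], [0.3, 0.1], [0.2, 1.0], [0.2, 0.4], [0.4, 0.0], [0.9, 0.8], [0.4, 0.1], [0.6, 0.0], [0.1, 0.1], [0.2, 0.1], [0.2, 0.1], [0.0, 0.1], [0.4, 0.5], [0.3, 0.3], [0.3, 0.3]]
 pocket1 [[0.59660784 0.05988516 0.012     ]] grip target [[0.50686461 0.06667877 0.091     ]]
s [ 0.55    0.0738 -0.0762 -0.0172 -0.0084] [[0.1, 0.2], [0.1, 0.3], [0.4, 0.1], [0.2, 0.5], [0.1, 0.2], [0.2, 0.2], [0.1, 0.4], [0.1, 0.1], [0.0, 0.1], [0.4, 0.4], [0.1, 0.1], [0.1, 1.0]]
 pocket1 [[0.59438177 0.06338904 0.012     ]] grip target [[0.50464285 0.07023928 0.091     ]]
t [ 0.5518  0.0696 -0.0757 -0.0155 -0.0043] [[0.0, 0.2], [0.2, 0.3], [0.6, 0.5], [0.0, 0.1], [0.3, 0.1], [0.3, 0.1], [0.2, 0.1], [0.2, 0.0], [0.1, 0.2], [0.5, 0.4], [0.2, 0.4], [0.4, 0.3]]
 pocket1 [[0.59611345 0.05925515 0.012     ]] grip target [[0.50637131 0.06606308 0.091     ]]
die top (array([ 0.56202653, -0.2873323 ,  0.06247552]), np.float64(0.6823765725243334))
grip (array([ 0.49313416, -0.04760438,  0.08033933]), np.float64(0.38230722936415873)) [ 0.4984592  -0.05179931  0.091     ]
scene 0.71 [182.5, 254.6] 413 (172, 242, 21, 26)
top 0.95 [389.8, 250.1] 396 (379, 242, 24, 21)
```

```bash
cat >> h.py <<'E'
from scipy.spatial.transform import Rotation as Ro
def togo(target,yaw=None):
    s=get_state(); R=Ro.from_quat(s["tcp_rot"]).as_matrix()
    d=R.T@(np.array(target)-s["eef_pos"])*100
    print("t",round(s["time"],2),"tcp",s["eef_pos"].round(4),"open",round(s["opening"],3),"yaw(y axis) deg",round(np.degrees(np.arctan2(R[1,1],R[0,1])),2),"tilt",np.degrees(np.arccos(-R[2,2])).round(2),"F",s["contact_force"].round(1))
    print("shift cm tool axes",d.round(2))
E
python3 -c "
import plant; print([k for k in dir(plant) if k[0]!='_'])
print(getattr(plant,'tip_extent',None))"
python3 -m crank '[[-1,0,0,0,0,0,8.5],[-1,0,0,0,0,0,8.5],[-1,0,0,0,0,0,8.5],[-1,0,0,0,0,0,8.5],[-1,0,0,0,0,0,8.5]]'
python3 -m crank '[[-1,0,0,0,0,0,8.5],[-1,0,0,0,0,0,8.5],[-1,0,0,0,0,0,8.5],[-1,0,0,0,0,0,8.5],[-1,0,0,0,0,0,0]]'
python3 -c "
from h import *
togo([.56,.25,.217]);togo([.5625,-.287,.217])"
```

```text
['Unreachable', 'get_state', 'place_of', 'read_camera', 'sign_off', 'tip_extent', 'trace']
0.017
time: 2.7
eef_pos: [0.2044, 0.6433, 0.2171]
tcp_rot: [0.504, 0.864, 0.0, -0.0]
contact_force: [-0.2, -0.7, -0.1]
opening: 0.998
time: 3.2
eef_pos: [0.2044, 0.6433, 0.2171]
tcp_rot: [0.732, 0.681, 0.0, -0.0]
contact_force: [-0.9, 0.8, 0.3]
opening: 1.003
t 3.2 tcp [0.2044 0.6433 0.2171] open 1.003 yaw(y axis) deg -4.12 tilt 0.0 F [-0.9  0.8  0.3]
shift cm tool axes [-3.667e+01  3.829e+01  1.000e-02]
t 3.2 tcp [0.2044 0.6433 0.2171] open 1.003 yaw(y axis) deg -4.12 tilt 0.0 F [-0.9  0.8  0.3]
shift cm tool axes [-9.021e+01  4.240e+01  1.000e-02]
```

```bash
python3 -m crank '[[-1,-3,3.2,0,0,0,0],[-1,-3,3.2,0,0,0,0],[-1,-3,3.2,0,0,0,0],[-1,-3,3.2,0,0,0,0],[-1,-3,3.2,0,0,0,0]]'
python3 -m crank '[[-1,-3,3.2,0,0,0,0],[-1,-3,3.2,0,0,0,0],[-1,-3,3.2,0,0,0,0],[-1,-3,3.2,0,0,0,0],[-1,-3,3.2,0,0,0,0]]'
python3 -m crank '[[-1,-3,3.2,0,0,0,0],[-1,-3.5,3.1,0,0,0,0],[-1,-4.2,0.4,0,0,0,0],[-1,-4.2,0.4,0,0,0,0],[-1,-4.2,0.4,0,0,0,0]]'
python3 -m crank '[[-1,-4.2,0.4,0,0,0,0],[-1,-4.2,0.4,0,0,0,0],[-1,-4.2,0.4,0,0,0,0],[-1,-4.2,0.4,0,0,0,0],[-1,-4.2,0.4,0,0,0,0]]'
python3 -c "
from h import *
togo([.5625,-.287,.14])"
```

```text
time: 3.7
eef_pos: [0.3542, 0.4808, 0.2173]
tcp_rot: [0.731, 0.683, 0.0, 0.0]
contact_force: [0.2, -0.0, 0.6]
opening: 1.004
time: 4.2
eef_pos: [0.503, 0.3195, 0.2174]
tcp_rot: [0.731, 0.682, 0.0, 0.0]
contact_force: [0.1, 0.1, -0.3]
opening: 0.999
time: 4.7
eef_pos: [0.5631, 0.1233, 0.2172]
tcp_rot: [0.731, 0.682, 0.0, 0.0]
contact_force: [0.2, -0.1, 0.2]
opening: 1.0
time: 5.2
eef_pos: [0.5677, -0.0875, 0.2174]
tcp_rot: [0.731, 0.682, 0.0, 0.0]
contact_force: [-0.1, 0.0, 0.7]
opening: 1.0
t 5.2 tcp [ 0.5677 -0.0875  0.2174] open 1.0 yaw(y axis) deg -3.92 tilt 0.04 F [-0.1  0.   0.7]
shift cm tool axes [-19.93   0.84   7.75]
```

```bash
python3 -m crank '[[-1,-4,0.2,0,0,0,0],[-1,-4,0.2,0,0,0,0],[-1,-4,0.2,0,0,0,0],[-1,-4,0.2,2,0,0,0],[-1,-3,0,3,0,0,0]]'
python3 -m crank '[[-1,0,0,2.7,0,0,0],[-1,0,0,0,0,0,0],[-1,0,0,0,0,0,0]]'
python3 - <<'E'
from h import *
togo([.5625,-.287,.052])
for n,(u0,v0,u1,v1) in {"scene":(110,170,250,290),"top":(330,190,470,310)}.items():
    c=Cam(n); cv2.imwrite(f"pics/{n}_app.png",cv2.resize(c.img[v0:v1,u0:u1,::-1],None,fx=5,fy=5,interpolation=cv2.INTER_CUBIC))
    print(n,c.proj([.5625,-.287,.068]))
E
```

```text
time: 5.7
eef_pos: [0.5635, -0.2795, 0.1696]
tcp_rot: [0.731, 0.682, 0.001, 0.003]
contact_force: [0.6, 0.4, -0.3]
opening: 1.004
time: 6.0
eef_pos: [0.562, -0.2756, 0.1401]
tcp_rot: [0.732, 0.682, -0.0, -0.001]
contact_force: [0.9, -0.4, 0.5]
opening: 1.002
t 6.0 tcp [ 0.562  -0.2756  0.1401] open 1.002 yaw(y axis) deg -4.03 tilt 0.06 F [ 0.9 -0.4  0.5]
shift cm tool axes [-1.14  0.14  8.81]
scene [[178.0959409  244.56212887]]
top [[397.20854833 250.84329025]]
```

View pics/scene_app.png

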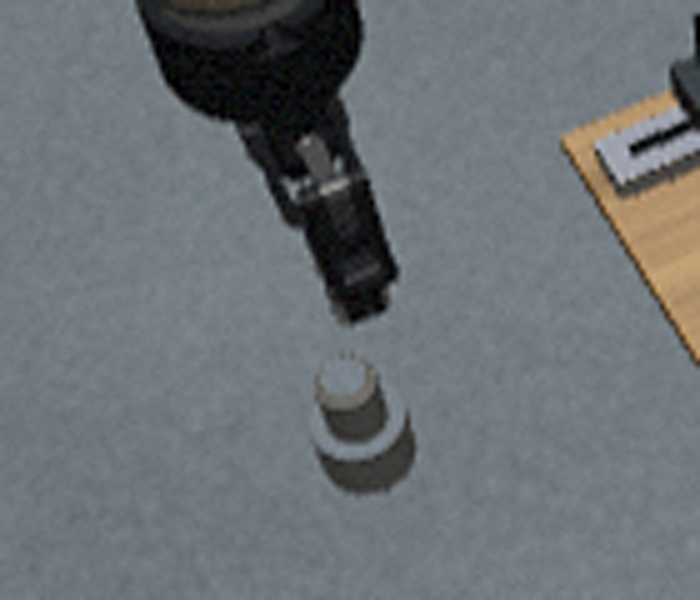

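View pics/top_app.png

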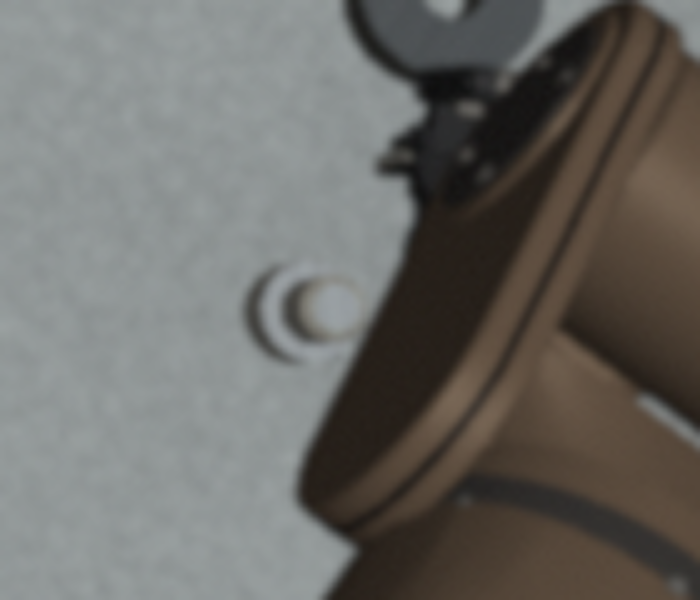

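The scene view shows the fingertips above and short of the die. I'll shift sideways, then descend around the neck.

```bash
python3 -m crank '[[-1,-1.1,0.1,0,0,0,0],[-1,0,0,2.5,0,0,0],[-1,0,0,2.5,0,0,0],[-1,0,0,2.5,0,0,0],[-1,0,0,1.3,0,0,0]]'
python3 -m crank '[[-1,0,0,0,0,0,0],[-1,0,0,0,0,0,0]]'
python3 - <<'E'
from h import *
togo([.5625,-.287,.052])
c=Cam("scene"); u0,v0,u1,v1=110,170,250,290
cv2.imwrite(f"pics/scene_dn.png",cv2.resize(c.img[v0:v1,u0:u1,::-1],None,fx=5,fy=5,interpolation=cv2.INTER_CUBIC))
E
```

```text
time: 6.6
eef_pos: [0.562, -0.2869, 0.0511]
tcp_rot: [0.732, 0.681, -0.0, -0.0]
contact_force: [1.1, 0.4, 0.2]
opening: 1.003
time: 6.8
eef_pos: [0.5632, -0.2875, 0.0534]
tcp_rot: [0.732, 0.681, 0.0, 0.001]
contact_force: [-0.1, 0.3, 0.2]
opening: 1.0
t 6.8 tcp [ 0.5632 -0.2875  0.0534] open 1.0 yaw(y axis) deg -4.11 tilt 0.12 F [-0.1  0.3  0.2]
shift cm tool axes [ 0.05 -0.07  0.14]
```

View pics/scene_dn.png

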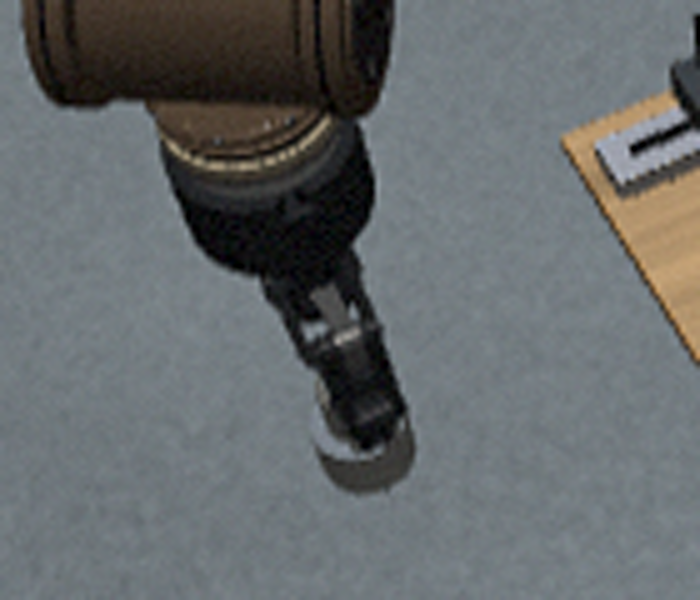

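Run:
```python
from h import *
c=Cam("scene"); s=get_state(); R=Ro.from_quat(s["tcp_rot"]).as_matrix(); p=s["eef_pos"]
for off in (.0425,.057): 
  for dz in (.017-.013,.017): print(off,dz,c.proj(p+R[:,1]*off+[0,0,-dz])*1)
print("die top ctr",c.proj([p[0],p[1],.068]),"base",c.proj([p[0],p[1],0]), "obs top 179.1,246; foot low edge x 183.3")
```

```text
0.0425 0.004000000000000002 [[186.6204968  263.59167397]]
0.0425 0.017 [[187.59772837 266.58043822]]
0.057 0.004000000000000002 [[189.15782809 268.58822386]]
0.057 0.017 [[190.11689217 271.54914449]]
die top ctr [[177.96218691 245.08570522]] base [[183.25882043 260.88948035]] obs top 179.1,246; foot low edge x 183.3
```

Run:
```python
from h import *
c=Cam("scene"); s=get_state(); R=Ro.from_quat(s["tcp_rot"]).as_matrix(); p=np.array([.562,-.2756,.1401])
for off in (-.0425,0,.0425,.057): 
  for dz in (.017-.013,.017): print(off,dz,c.proj(p+R[:,1]*off+[0,0,-dz])*1)
T=Cam("top"); u0,v0,u1,v1=330,190,470,310
cv2.imwrite(f"pics/top_dn.png",cv2.resize(T.img[v0:v1,u0:u1,::-1],None,fx=5,fy=5,interpolation=cv2.INTER_CUBIC))
i=c.img[225:285,150:220,::-1].astype(float); i=np.clip(i*2,0,255).astype(np.uint8)
cv2.imwrite(f"pics/scene_dn2.png",cv2.resize(i,None,fx=9,fy=9,interpolation=cv2.INTER_NEAREST))
```

```text
-0.0425 0.004000000000000002 [[169.72126301 210.43649855]]
-0.0425 0.017 [[170.88749715 214.01821446]]
0 0.004000000000000002 [[177.02417568 224.36380749]]
0 0.017 [[178.14103618 227.88200541]]
0.0425 0.004000000000000002 [[184.66797868 238.94122485]]
0.0425 0.017 [[185.72957029 242.38607715]]
0.057 0.004000000000000002 [[187.35815215 244.07162674]]
0.057 0.017 [[188.39941913 247.48899671]]
```

View pics/scene_dn2.png

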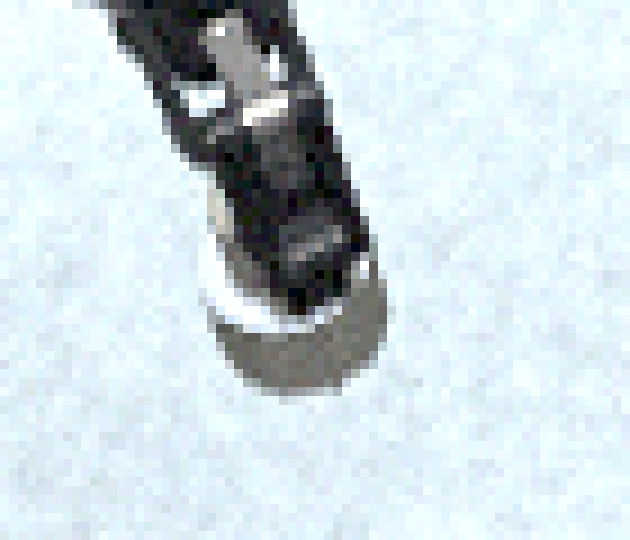

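View pics/top_dn.png

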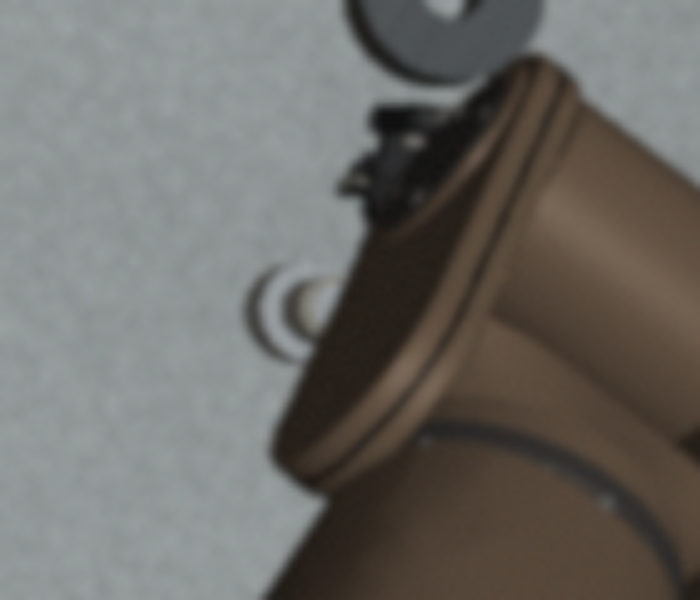

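```bash
python3 -m crank '[[1,0,0,0,0,0,0],[1,0,0,0,0,0,0],[1,0,0,0,0,0,0],[1,0,0,0,0,0,0],[1,0,0,0,0,0,0]]' 60
python3 -m crank '[[1,0,0,0,0,0,0],[1,0,0,0,0,0,0]]'
python3 - <<'E'
from h import *
togo([.5625,-.287,.052])
c=Cam("scene")
i=c.img[225:285,150:220,::-1].astype(float); i=np.clip(i*2,0,255).astype(np.uint8)
cv2.imwrite(f"pics/scene_cl.png",cv2.resize(i,None,fx=9,fy=9,interpolation=cv2.INTER_NEAREST))
E
```

```text
time: 7.5
eef_pos: [0.5635, -0.2877, 0.0539]
tcp_rot: [0.732, 0.681, 0.0, 0.001]
contact_force: [2.3, 0.8, 15.7]
opening: 0.145
time: 7.7
eef_pos: [0.5636, -0.2878, 0.0539]
tcp_rot: [0.732, 0.681, 0.0, 0.002]
contact_force: [1.5, -0.7, 5.8]
opening: 0.001
t 7.7 tcp [ 0.5636 -0.2878  0.0539] open 0.001 yaw(y axis) deg -4.14 tilt 0.21 F [ 1.5 -0.7  5.8]
shift cm tool axes [ 0.08 -0.12  0.19]
```

View pics/scene_cl.png

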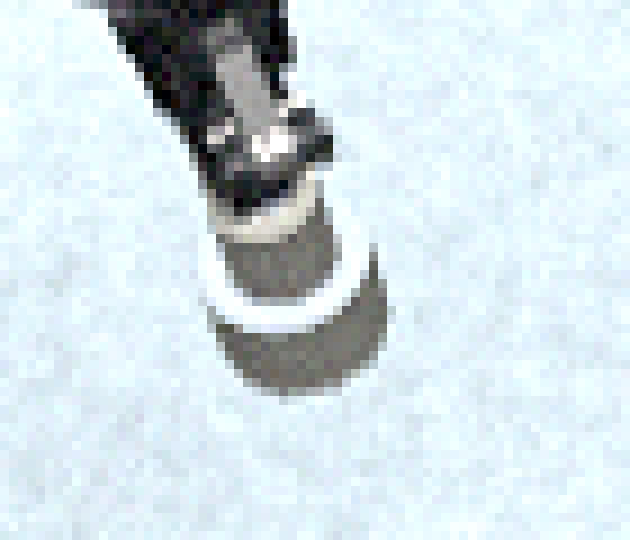

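The fingers shut completely (opening 0.001) and sit on top of the die, so the tips are higher than the reported TCP implies. I'll back off upward and measure the shut fingertips against the reported pose.

```bash
python3 -m crank '[[1,0,0,-1,0,0,0],[1,0,0,-2.5,0,0,0],[1,0,0,-2.5,0,0,0],[1,0,0,0,0,0,0],[1,0,0,0,0,0,0]]'
python3 - <<'E'
from h import *
togo([.5625,-.287,.052])
s=get_state();R=Ro.from_quat(s["tcp_rot"]).as_matrix()
c=Cam("scene"); T=Cam("top")
for dz in (-.04,-.02,0,.017): print(dz,c.proj(s["eef_pos"]+R[:,2]*dz),T.proj(s["eef_pos"]+R[:,2]*dz))
cv2.imwrite(f"pics/scene_up.png",cv2.resize(np.clip(c.img[200:280,140:220,::-1].astype(float)*2,0,255).astype(np.uint8),None,fx=7,fy=7,interpolation=cv2.INTER_NEAREST))
cv2.imwrite(f"pics/top_up.png",cv2.resize(T.img[190:310,330:470,::-1],None,fx=5,fy=5,interpolation=cv2.INTER_CUBIC))
E
```

```text
time: 8.25
eef_pos: [0.5622, -0.2869, 0.1124]
tcp_rot: [0.732, 0.681, 0.0, 0.0]
contact_force: [-0.4, -0.1, -1.0]
opening: -0.001
t 8.25 tcp [ 0.5622 -0.2869  0.1124] open -0.001 yaw(y axis) deg -4.13 tilt 0.02 F [-0.4 -0.1 -1. ]
shift cm tool axes [-0.01  0.02  6.04]
-0.04 [[170.70272677 222.36945555]] [[410.95792679 249.21116675]]
-0.02 [[172.54104764 227.87842508]] [[407.42488538 249.66035341]]
0 [[174.32103248 233.21257671]] [[404.06642153 250.0873445 ]]
0.017 [[175.79019939 237.61528782]] [[401.33952263 250.43403917]]
```

View pics/scene_up.png

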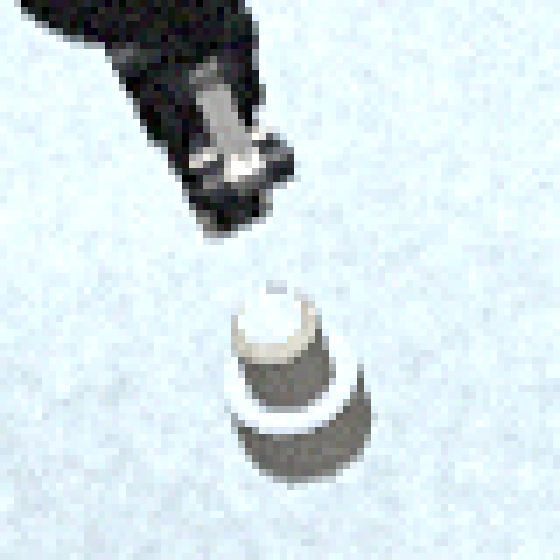

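View pics/top_up.png

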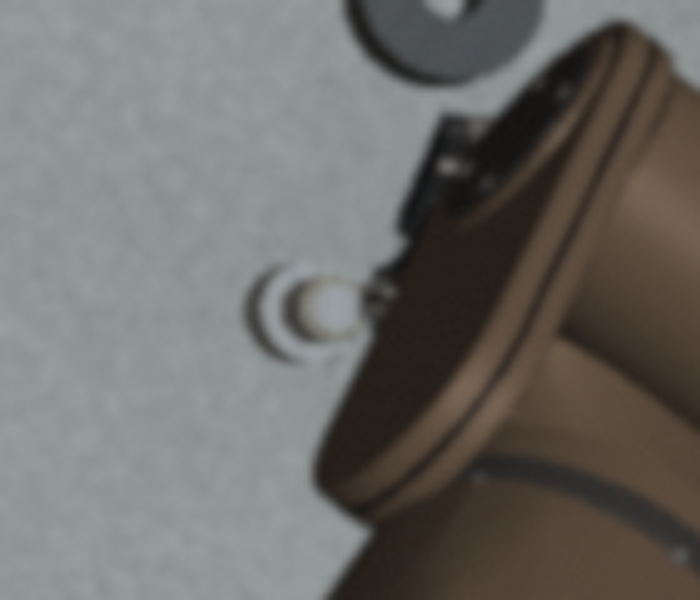

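Run:
```python
from h import *
s=get_state();R=Ro.from_quat(s["tcp_rot"]).as_matrix()
c=Cam("scene"); T=Cam("top")
for t in (-.010,-.014,-.018):
  for a in(-.011,.011):
    for b in (-.0145,.0145):
      P=s["eef_pos"]+R@np.array([a,b,t]); print(t,"dx %.0f dy %.0f"%(1e3*(P[0]-s["eef_pos"][0]),1e3*(P[1]-s["eef_pos"][1])),c.proj(P).round(1),T.proj(P).round(1))
i=T.img[230:270,385:425,::-1].astype(float)*2
cv2.imwrite("pics/top_up2.png",cv2.resize(np.clip(i,0,255).astype(np.uint8),None,fx=14,fy=14,interpolation=cv2.INTER_NEAREST))
```

```text
-0.01 dx -15 dy -10 [[166.4 227.9]] [[410.3 258.5]]
-0.01 dx 14 dy -12 [[171.4 237.7]] [[411.1 243.5]]
-0.01 dx -14 dy 12 [[176.  223.7]] [[399.  257.3]]
-0.01 dx 15 dy 10 [[181.1 233.4]] [[399.9 242.3]]
-0.014 dx -15 dy -10 [[166.  226.8]] [[411.  258.4]]
-0.014 dx 14 dy -12 [[171.  236.6]] [[411.8 243.4]]
-0.014 dx -14 dy 12 [[175.7 222.7]] [[399.6 257.3]]
-0.014 dx 15 dy 10 [[180.7 232.4]] [[400.5 242.2]]
-0.018 dx -15 dy -10 [[165.6 225.7]] [[411.7 258.4]]
-0.018 dx 14 dy -12 [[170.6 235.6]] [[412.5 243.2]]
-0.018 dx -14 dy 12 [[175.3 221.6]] [[400.3 257.2]]
-0.018 dx 15 dy 10 [[180.4 231.3]] [[401.2 242.1]]
```

View pics/top_up2.png

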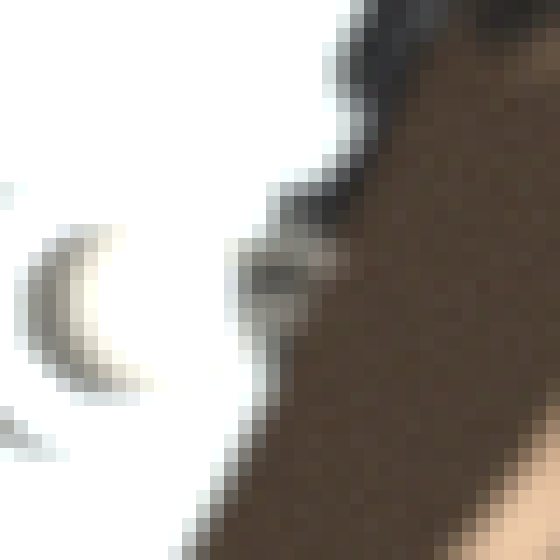

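The two views and the contact agree: the shut tips sit about 14 mm behind the reported TCP, not 17 mm ahead of it. The die is also about 3 mm to +y of the finger centre. I'll open, correct for both, and descend in stages while watching the force.

```bash
python3 -m crank '[[-1,0.3,0,0,0,0,0],[-1,0,0,0,0,0,0],[-1,0,0,0,0,0,0],[-1,0,0,0,0,0,0],[-1,0,0,0,0,0,0]]'
python3 -m crank '[[-1,0,0,2,0,0,0],[-1,0,0,2,0,0,0],[-1,0,0,2,0,0,0],[-1,0,0,0,0,0,0],[-1,0,0,0,0,0,0]]'
python3 -m crank '[[-1,0,0,1,0,0,0],[-1,0,0,1,0,0,0],[-1,0,0,1,0,0,0],[-1,0,0,0,0,0,0],[-1,0,0,0,0,0,0]]'
python3 - <<'E'
from h import *
togo([.5625,-.284,.022])
c=Cam("scene"); 
cv2.imwrite(f"pics/scene_dn3.png",cv2.resize(np.clip(c.img[215:285,145:225,::-1].astype(float)*2,0,255).astype(np.uint8),None,fx=8,fy=8,interpolation=cv2.INTER_NEAREST))
E
```

```text
time: 8.95
eef_pos: [0.5626, -0.284, 0.1122]
tcp_rot: [0.732, 0.681, 0.0, 0.0]
contact_force: [-0.2, -0.1, -0.8]
opening: 0.843
time: 9.45
eef_pos: [0.5625, -0.2839, 0.0521]
tcp_rot: [0.732, 0.681, -0.0, -0.0]
contact_force: [-0.5, -0.8, 0.4]
opening: 1.003
time: 9.95
eef_pos: [0.5622, -0.2837, 0.0215]
tcp_rot: [0.732, 0.681, -0.0, -0.001]
contact_force: [0.2, -0.2, -0.2]
opening: 0.997
t 9.95 tcp [ 0.5622 -0.2837  0.0215] open 0.997 yaw(y axis) deg -4.13 tilt 0.06 F [ 0.2 -0.2 -0.2]
shift cm tool axes [-0.03  0.03 -0.05]
```

View pics/scene_dn3.png

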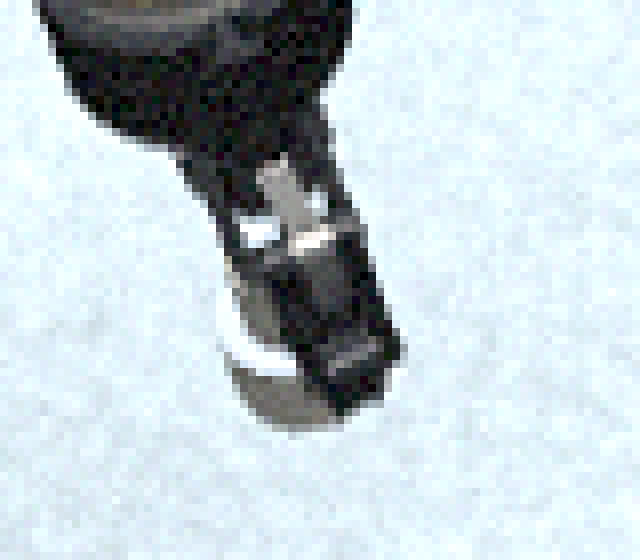

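```bash
python3 -m crank '[[1,0,0,0,0,0,0],[1,0,0,0,0,0,0],[1,0,0,0,0,0,0],[1,0,0,0,0,0,0],[1,0,0,0,0,0,0]]' 60
python3 -m crank '[[1,0,0,0,0,0,0],[1,0,0,0,0,0,0],[1,0,0,0,0,0,0]]'
python3 - <<'E'
from h import *
togo([.5625,-.284,.022])
c=Cam("scene"); 
cv2.imwrite(f"pics/scene_gr.png",cv2.resize(np.clip(c.img[215:285,145:225,::-1].astype(float)*2,0,255).astype(np.uint8),None,fx=8,fy=8,interpolation=cv2.INTER_NEAREST))
E
```

```text
time: 10.5
eef_pos: [0.5625, -0.2841, 0.0226]
tcp_rot: [0.732, 0.681, -0.0, -0.0]
contact_force: [-1.7, 0.5, 3.4]
opening: 0.306
time: 10.8
eef_pos: [0.5625, -0.2841, 0.0226]
tcp_rot: [0.732, 0.681, -0.0, 0.0]
contact_force: [-3.1, 0.5, 4.9]
opening: 0.305
t 10.8 tcp [ 0.5625 -0.2841  0.0226] open 0.305 yaw(y axis) deg -4.13 tilt 0.02 F [-3.1  0.5  4.9]
shift cm tool axes [ 0.01 -0.    0.06]
```

View pics/scene_gr.png

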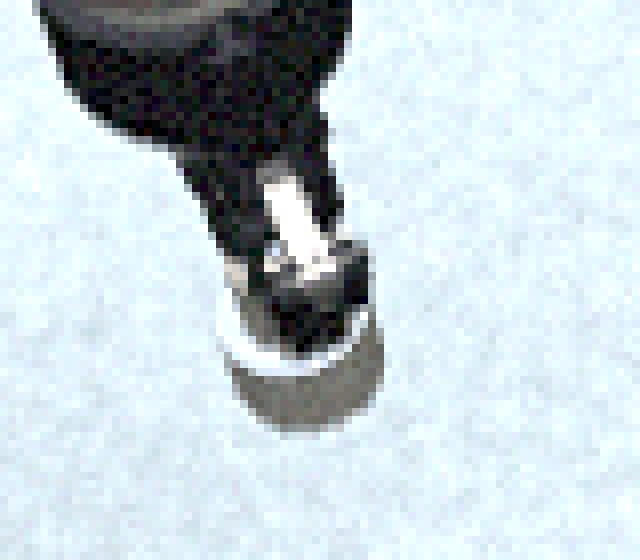

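Gripped at the neck: opening 0.305 is about 26–28 mm. Next, lift.

```bash
python3 -m crank '[[1,0,0,-1,0,0,0],[1,0,0,-2,0,0,0],[1,0,0,-3,0,0,0],[1,0,0,-3,0,0,0],[1,0,0,-3,0,0,0]]'
python3 -m crank '[[1,0,0,-2,0,0,0],[1,0,0,0,0,0,0],[1,0,0,0,0,0,0]]'
python3 - <<'E'
from h import *
togo([.5965,.0602,.16])
c=Cam("scene"); 
cv2.imwrite(f"pics/scene_lf.png",cv2.resize(c.img[130:290,100:300,::-1],None,fx=4,fy=4,interpolation=cv2.INTER_CUBIC))
E
```

```text
time: 11.35
eef_pos: [0.5618, -0.2831, 0.1414]
tcp_rot: [0.732, 0.681, 0.0, -0.001]
contact_force: [0.5, -1.2, -4.2]
opening: 0.306
time: 11.65
eef_pos: [0.562, -0.2834, 0.1607]
tcp_rot: [0.732, 0.681, -0.0, -0.001]
contact_force: [0.4, 0.5, -4.9]
opening: 0.301
t 11.65 tcp [ 0.562  -0.2834  0.1607] open 0.301 yaw(y axis) deg -4.13 tilt 0.09 F [ 0.4  0.5 -4.9]
shift cm tool axes [34.52  0.97  0.11]
```

View pics/scene_lf.png

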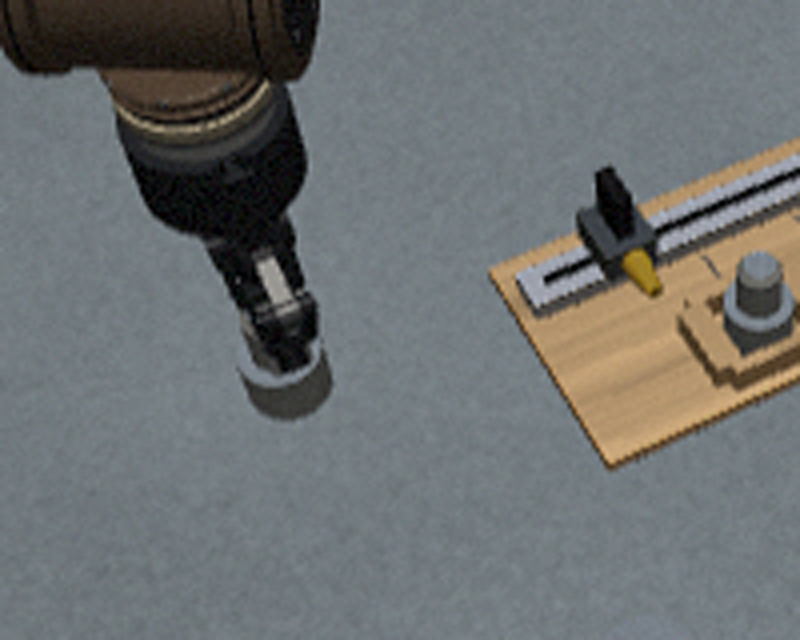

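```bash
python3 -m crank '[[1,2,0,0,0,0,0],[1,3,0.1,0,0,0,0],[1,4,0.1,0,0,0,0],[1,4,0.1,0,0,0,0],[1,4,0.1,0,0,0,0]]'
python3 -m crank '[[1,4,0.1,0,0,0,0],[1,4,0.1,0,0,0,0],[1,4,0.1,0,0,0,0],[1,3,0.2,0,0,0,0],[1,2.5,0.1,0,0,0,0]]'
python3 -m crank '[[1,0,0,0,0,0,0],[1,0,0,0,0,0,0]]'
python3 - <<'E'
from h import *
S,T=Cam("scene"),Cam("top")
sc=lambda l:np.array(l)/4+[215,135]; tc=lambda l:np.array(l)/3.8+[125,195]
C=[[-.085,-.2,.012],[.085,-.2,.012],[.085,.19,.012],[-.085,.19,.012]]
cs=sc([[30,247],[150,444],[681,196],[537,37]]); ct=tc([[718,405],[746,106],[75,37],[27,333]])
ty=[-.075,-.007,.061,.129]
ts=sc([[252,246],[344,206],[431,165],[517,129]]); tt=tc([[513,258],[392,246],[273,233],[153,221]])
def res(p,c,a,b):
    return np.concatenate([c.proj(rackpose(*p[:3],C))-a,c.proj(rackpose(*p[:3],[[p[3],v,.012] for v in ty]))-b]).ravel()
for n,c,a,b,die,g in (("scene",S,cs,ts,[179,245.7],[251.9,172.5]),("top",T,ct,tt,[397.1,251.4],[282.4,279.7])):
    f=least_squares(res,[.55,.07,0,0],args=(c,a,b),loss="soft_l1"); pk=rackpose(*f.x[:3],[.045,-.007,.012])[0]; d=c.atz(die,.068)
    print(n,f.x.round(4),"rms",np.sqrt(np.mean(f.fun**2)).round(2),"pocket1",pk.round(4),"die",d.round(4),"TCP target",(pk-d+[.5625,-.2841,0])[:2].round(4),"yaw",np.degrees(f.x[2]).round(2))
togo([.5965,.0602,.16])
cv2.imwrite(f"pics/scene_ov.png",cv2.resize(S.img[100:260,210:410,::-1],None,fx=4,fy=4,interpolation=cv2.INTER_CUBIC))
cv2.imwrite(f"pics/top_ov.png",cv2.resize(T.img[150:310,130:330,::-1],None,fx=4,fy=4,interpolation=cv2.INTER_CUBIC))
E
```

```text
time: 12.2
eef_pos: [0.5774, -0.1119, 0.1597]
tcp_rot: [0.732, 0.681, -0.001, -0.002]
contact_force: [0.2, 0.2, -4.1]
opening: 0.304
time: 12.7
eef_pos: [0.5957, 0.0625, 0.1597]
tcp_rot: [0.732, 0.682, -0.001, -0.002]
contact_force: [-0.1, -0.8, -4.1]
opening: 0.302
time: 12.9
eef_pos: [0.596, 0.0605, 0.1602]
tcp_rot: [0.731, 0.682, -0.001, -0.001]
contact_force: [-0.4, -0.9, -4.2]
opening: 0.3
scene [ 0.5553  0.0697 -0.075  -0.017 ] rms 0.45 pocket1 [0.5997 0.0593 0.012 ] die [ 0.5663 -0.2866  0.068 ] TCP target [0.5958 0.0619] yaw -4.3
top [ 0.5516  0.0691 -0.0756 -0.0154] rms 0.36 pocket1 [0.596  0.0587 0.012 ] die [ 0.5614 -0.2868  0.068 ] TCP target [0.5971 0.0614] yaw -4.33
t 13.0 tcp [0.5966 0.0591 0.1609] open 0.302 yaw(y axis) deg -4.15 tilt 0.12 F [-1.2 -0.4 -4.4]
shift cm tool axes [ 0.11 -0.01  0.09]
```

View pics/scene_ov.png

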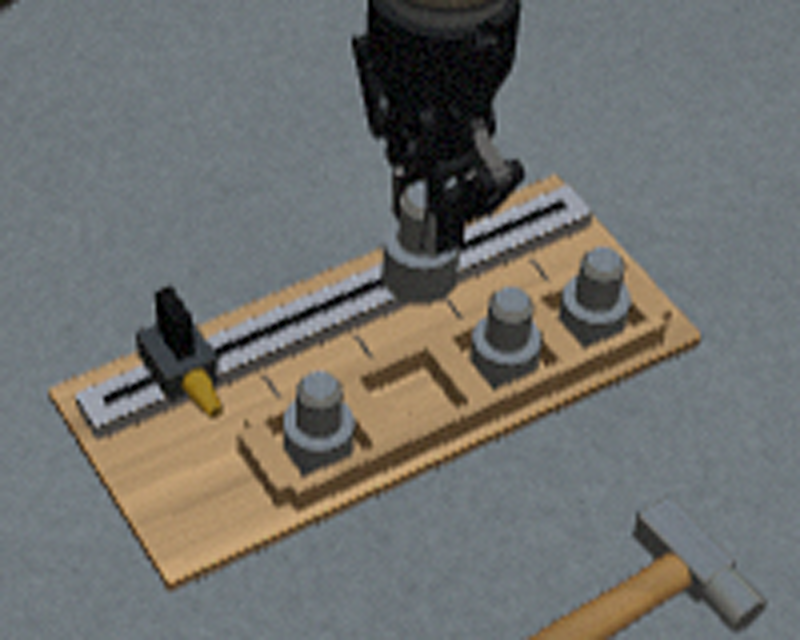

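View pics/top_ov.png

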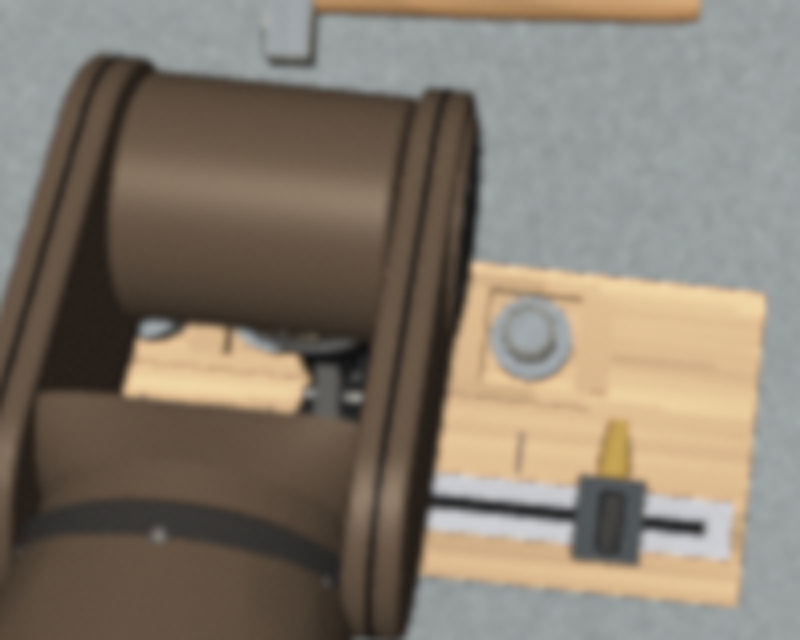

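```bash
python3 -m crank '[[1,0.2,0,2,0,0,0],[1,0,0,2,0,0,0],[1,0,0,2,0,0,0],[1,0,0,2,0,0,0],[1,0,0,1.5,0,0,0]]'
python3 -m crank '[[1,0,0,0,0,0,0],[1,0,0,0,0,0,0],[1,0,0,0,0,0,0]]'
python3 - <<'E'
from h import *
S,T=Cam("scene"),Cam("top")
togo([.5965,.0616,.065])
cv2.imwrite(f"pics/scene_ov2.png",cv2.resize(S.img[150:230,260:370,::-1],None,fx=7,fy=7,interpolation=cv2.INTER_CUBIC))
# where should the foot (r22) at base z appear if centred in pocket (scene rack fit)
p=rackpose(.5553,.0697,-.075,[.045,-.007,.0])[0]; z=get_state()["eef_pos"][2]-.0225
for zz in (z,z+.032):
  q=S.proj(p+[0,0,zz])[0]; print("expected centre",q.round(1),"crop",((q-[260,150])*7).round(0))
E
```

```text
time: 13.5
eef_pos: [0.5967, 0.0603, 0.0653]
tcp_rot: [0.733, 0.68, -0.001, -0.001]
contact_force: [-0.0, -0.6, -4.8]
opening: 0.299
time: 13.8
eef_pos: [0.5987, 0.0611, 0.0686]
tcp_rot: [0.732, 0.681, 0.001, 0.001]
contact_force: [0.2, -0.4, -3.7]
opening: 0.305
t 13.9 tcp [0.5986 0.0613 0.0687] open 0.304 yaw(y axis) deg -4.14 tilt 0.16 F [-0.1  0.6 -4.8]
shift cm tool axes [ 0.01 -0.22  0.37]
expected centre [314.  194.2] crop [378. 309.]
expected centre [314.6 185.8] crop [382. 251.]
```

View pics/scene_ov2.png

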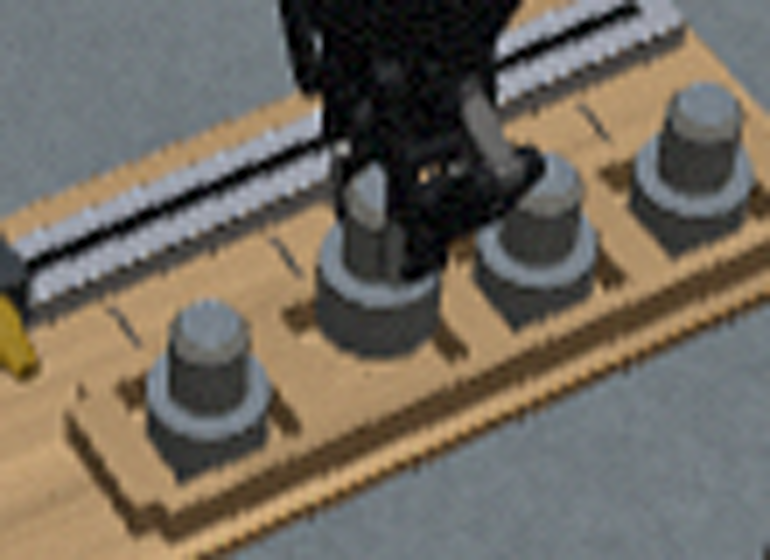

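Foot outline matches where a die centred over pocket 1 should appear: base centre expected (378,309) in the crop, and observed there. Correcting x by 2 mm and lowering gently.

```bash
python3 -m crank '[[1,0,-0.2,0.8,0,0,0],[1,0,0,0.5,0,0,0],[1,0,0,0.5,0,0,0],[1,0,0,0,0,0,0],[1,0,0,0,0,0,0]]'
python3 -c "
from h import *
togo([.5965,.0616,.035])"
```

```text
time: 14.4
eef_pos: [0.5953, 0.0616, 0.0487]
tcp_rot: [0.732, 0.681, -0.0, -0.0]
contact_force: [0.8, 0.6, -2.9]
opening: 0.304
t 14.4 tcp [0.5953 0.0616 0.0487] open 0.304 yaw(y axis) deg -4.14 tilt 0.04 F [ 0.8  0.6 -2.9]
shift cm tool axes [0.01 0.12 1.37]
```

```bash
python3 -m crank '[[1,0,0.1,0.4,0,0,0],[1,0,0,0.4,0,0,0],[1,0,0,0.3,0,0,0],[1,0,0,0,0,0,0],[1,0,0,0,0,0,0]]'
python3 - <<'E'
from h import *
togo([.5965,.0616,.035])
S=Cam("scene")
cv2.imwrite(f"pics/scene_in.png",cv2.resize(S.img[150:230,260:370,::-1],None,fx=7,fy=7,interpolation=cv2.INTER_CUBIC))
E
```

```text
time: 14.9
eef_pos: [0.5964, 0.0615, 0.0379]
tcp_rot: [0.732, 0.681, -0.0, -0.0]
contact_force: [-0.8, 0.9, -4.1]
opening: 0.305
t 14.9 tcp [0.5964 0.0615 0.0379] open 0.305 yaw(y axis) deg -4.14 tilt 0.02 F [-0.8  0.9 -4.1]
shift cm tool axes [0.01 0.01 0.29]
```

View pics/scene_in.png

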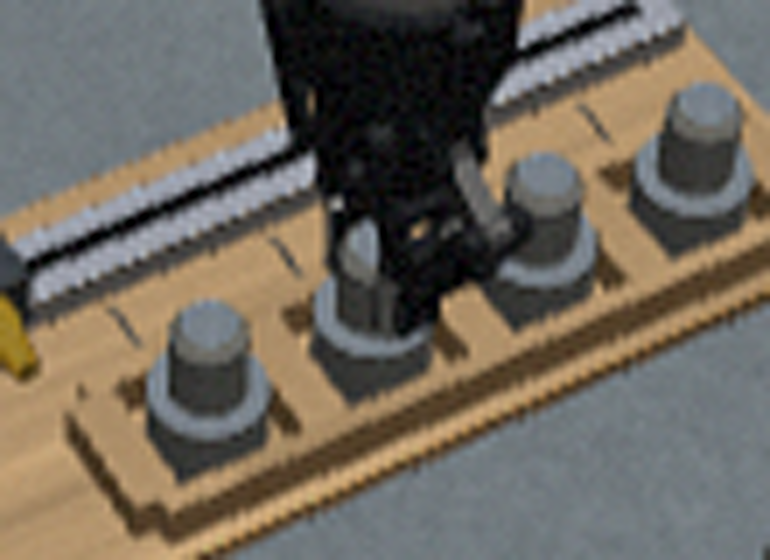

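Inside the pocket, about 3 mm to go. I'll lower in small steps until the weight comes off.

```bash
python3 -m crank '[[1,0,0,0.2,0,0,0],[1,0,0,0,0,0,0],[1,0,0,0.1,0,0,0],[1,0,0,0,0,0,0]]'
python3 -m crank '[[1,0,0,0.1,0,0,0],[1,0,0,0,0,0,0]]'
python3 -m crank '[[1,0,0,0.05,0,0,0],[1,0,0,0,0,0,0]]'
```

```text
time: 15.35
eef_pos: [0.5965, 0.0615, 0.035]
tcp_rot: [0.732, 0.681, -0.0, -0.0]
contact_force: [-0.4, -0.9, -4.1]
opening: 0.304
time: 15.55
eef_pos: [0.5966, 0.0615, 0.0347]
tcp_rot: [0.732, 0.681, -0.0, -0.0]
contact_force: [-0.9, -0.3, 0.5]
opening: 0.303
time: 15.75
eef_pos: [0.5967, 0.0615, 0.0346]
tcp_rot: [0.732, 0.681, -0.0, -0.0]
contact_force: [-4.0, 0.7, 5.0]
opening: 0.306
```

Landed: the weight came off at reported z 0.0347, as predicted. Releasing and rising.

```bash
python3 -m crank '[[-0.2,0,0,0,0,0,0],[-0.2,0,0,0,0,0,0],[-0.5,0,0,0,0,0,0],[-1,0,0,0,0,0,0],[-1,0,0,0,0,0,0]]'
python3 -m crank '[[-1,0,0,0,0,0,0],[-1,0,0,-1.5,0,0,0],[-1,0,0,-3,0,0,0],[-1,0,0,-4,0,0,0],[-1,0,0,-4,0,0,0]]'
python3 -m crank '[[-1,0,0,-1,0,0,0],[-1,0,0,0,0,0,0]]'
python3 - <<'E'
from h import *
S,T=Cam("scene"),Cam("top")
togo([.4985,-.0500,.16])
cv2.imwrite(f"pics/scene_rel.png",cv2.resize(S.img[120:260,210:400,::-1],None,fx=4,fy=4,interpolation=cv2.INTER_CUBIC))
E
```

```text
time: 16.25
eef_pos: [0.5967, 0.0614, 0.0336]
tcp_rot: [0.732, 0.681, 0.0, 0.0]
contact_force: [0.0, 0.0, 0.9]
opening: 1.0
time: 16.75
eef_pos: [0.5963, 0.0615, 0.1607]
tcp_rot: [0.732, 0.681, 0.0, -0.0]
contact_force: [1.3, -0.8, -0.6]
opening: 1.004
time: 16.95
eef_pos: [0.5984, 0.0614, 0.1725]
tcp_rot: [0.732, 0.681, 0.002, 0.002]
contact_force: [0.4, 0.1, 0.2]
opening: 1.002
t 17.05 tcp [0.5958 0.0615 0.1678] open 1.0 yaw(y axis) deg -4.14 tilt 0.08 F [ 0.7  1.1 -0.7]
shift cm tool axes [-11.83  -8.9    0.79]
```

View pics/scene_rel.png

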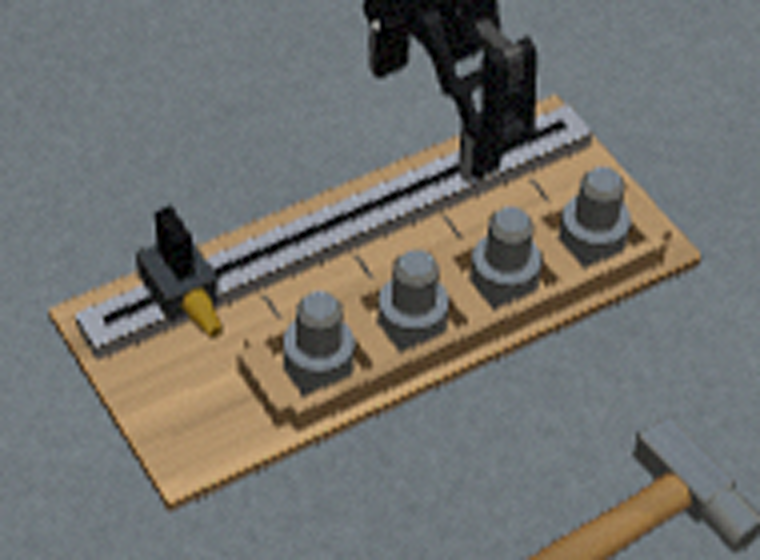

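Die sits in pocket 1, upright, at crop (415,290), level with its neighbours. Now the nozzle: turn the jaws by 90° so they close along the rail.

```bash
python3 -m crank '[[-1,0,0,0,0,0,-8.2],[-1,0,0,0,0,0,-8.2],[-1,0,0,0,0,0,-8.2],[-1,0,0,0,0,0,-8.2],[-1,0,0,0,0,0,-8.2]]'
python3 -m crank '[[-1,0,0,0,0,0,-8.2],[-1,0,0,0,0,0,-8.2],[-1,0,0,0,0,0,-8.2],[-1,0,0,0,0,0,-8.2],[-1,0,0,0,0,0,-8.2]]'
python3 -m crank '[[-1,0,0,0,0,0,-8],[-1,0,0,0,0,0,0],[-1,0,0,0,0,0,0]]'
python3 - <<'E'
from h import *
T=Cam("top")
print([ (d["p"],T.atz(d["location"],.091)) for d in place_of("nozzle_grip","top")[:1]])
togo([.499,-.0495,.1])
E
```

```text
time: 17.55
eef_pos: [0.5948, 0.0616, 0.1654]
tcp_rot: [0.445, 0.896, -0.001, -0.003]
contact_force: [-1.1, 0.8, 0.0]
opening: 0.999
time: 18.05
eef_pos: [0.5948, 0.0616, 0.1654]
tcp_rot: [0.103, 0.995, -0.0, -0.003]
contact_force: [0.6, 0.9, -0.1]
opening: 1.003
time: 18.35
eef_pos: [0.5954, 0.0615, 0.1665]
tcp_rot: [0.038, 0.999, 0.0, -0.002]
contact_force: [-0.8, 0.2, -0.6]
opening: 1.0
[(0.95, array([ 0.49466851, -0.05197037,  0.091     ]))]
t 18.45 tcp [0.596  0.0615 0.1675] open 1.002 yaw(y axis) deg 85.75 tilt 0.11 F [-0.4 -0.2 -1.2]
shift cm tool axes [  8.83 -11.79   6.76]
```

```bash
python3 -m crank '[[-1,2.2,-2.9,0,0,0,0],[-1,2.2,-3,0,0,0,0],[-1,2.2,-3,0,0,0,0],[-1,2.2,-2.9,0,0,0,0],[-1,0,0,2.5,0,0,0]]'
python3 -m crank '[[-1,0,0,1.5,0,0,0],[-1,0,0,0,0,0,0],[-1,0,0,0,0,0,0]]'
python3 - <<'E'
from h import *
togo([.499,-.0495,.05])
S,T=Cam("scene"),Cam("top")
cv2.imwrite(f"pics/scene_nz.png",cv2.resize(S.img[120:260,200:390,::-1],None,fx=4,fy=4,interpolation=cv2.INTER_CUBIC))
E
```

```text
time: 18.95
eef_pos: [0.5009, -0.0528, 0.1468]
tcp_rot: [0.038, 0.999, -0.001, 0.003]
contact_force: [0.7, -0.1, -0.5]
opening: 0.998
time: 19.25
eef_pos: [0.5002, -0.0498, 0.1287]
tcp_rot: [0.036, 0.999, 0.0, -0.0]
contact_force: [-0.1, 0.3, -0.2]
opening: 1.0
t 19.25 tcp [ 0.5002 -0.0498  0.1287] open 1.0 yaw(y axis) deg 85.82 tilt 0.02 F [-0.1  0.3 -0.2]
shift cm tool axes [0.12 0.02 7.87]
```

View pics/scene_nz.png

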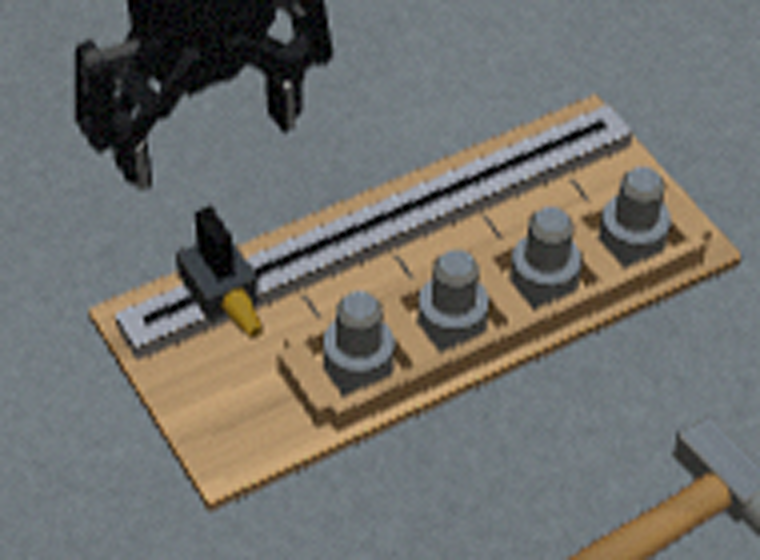

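Run:
```python
from h import *
S=Cam("scene");s=get_state();R=Ro.from_quat(s["tcp_rot"]).as_matrix()
f=lambda P:((S.proj(P)-[200,120])*4).round(0)
for h in (.014,.027):
    print(h,[f(s["eef_pos"]+R@np.array([0,b,-h])) for b in (-.0425,0,.0425)])
print("at grip top",f([*s["eef_pos"][:2],.091]))
```

```text
0.014 [array([[146., 189.]]), array([[212., 163.]]), array([[276., 136.]])]
0.027 [array([[144., 174.]]), array([[211., 147.]]), array([[276., 121.]])]
at grip top [[217. 223.]]
```

Jaws straddle the grip, so I'll nudge 3 mm in x and lower in steps. Tips should reach about 0.065 m.

```bash
python3 -m crank '[[-1,0.3,0,2.5,0,0,0],[-1,0,0,2.5,0,0,0],[-1,0,0,0,0,0,0],[-1,0,0,1.5,0,0,0],[-1,0,0,1.1,0,0,0]]'
python3 -m crank '[[-1,0,0,0,0,0,0],[-1,0,0,0,0,0,0]]'
python3 - <<'E'
from h import *
togo([.497,-.0495,.05])
S,T=Cam("scene"),Cam("top")
cv2.imwrite(f"pics/scene_nz2.png",cv2.resize(S.img[120:260,200:390,::-1],None,fx=4,fy=4,interpolation=cv2.INTER_CUBIC))
E
```

```text
time: 19.9
eef_pos: [0.4984, -0.0498, 0.0537]
tcp_rot: [0.036, 0.999, -0.0, 0.001]
contact_force: [0.5, 0.5, 0.0]
opening: 0.999
time: 20.1
eef_pos: [0.4977, -0.0497, 0.0533]
tcp_rot: [0.036, 0.999, -0.0, 0.0]
contact_force: [0.1, 0.1, 0.4]
opening: 0.997
t 20.1 tcp [ 0.4977 -0.0497  0.0533] open 0.997 yaw(y axis) deg 85.87 tilt 0.04 F [0.1 0.1 0.4]
shift cm tool axes [0.07 0.02 0.33]
```

View pics/scene_nz2.png

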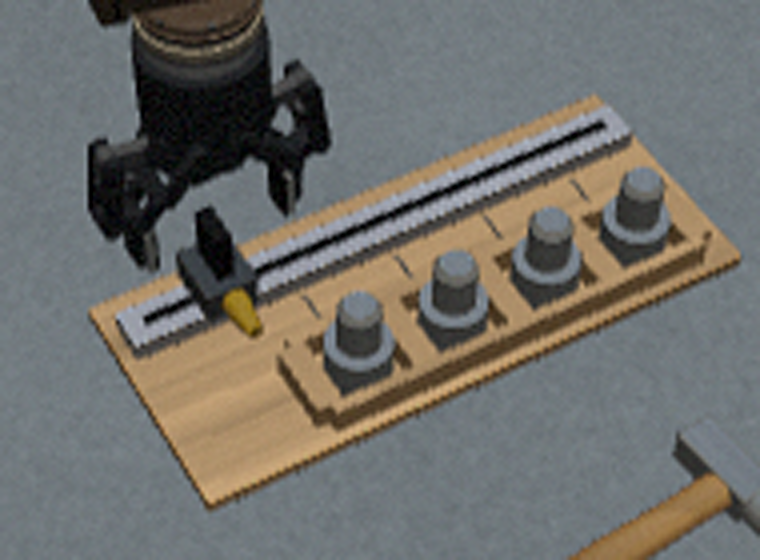

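```bash
python3 -m crank '[[-1,0.4,0,0.2,0,0,0],[-1,0,0,0,0,0,0],[0.3,0,0,0,0,0,0],[0.3,0,0,0,0,0,0],[0.6,0,0,0,0,0,0]]' 30
python3 -m crank '[[1,0,0,0,0,0,0],[1,0,0,0,0,0,0],[1,0,0,0,0,0,0],[1,0,0,0,0,0,0]]'
python3 - <<'E'
from h import *
togo([.493+.0088,.0682,.05])
S,T=Cam("scene"),Cam("top")
cv2.imwrite(f"pics/scene_nz3.png",cv2.resize(S.img[120:260,200:390,::-1],None,fx=4,fy=4,interpolation=cv2.INTER_CUBIC))
cv2.imwrite(f"pics/top_nz3.png",cv2.resize(T.img[190:310,130:330,::-1],None,fx=4,fy=4,interpolation=cv2.INTER_CUBIC))
E
```

```text
time: 20.7
eef_pos: [0.4933, -0.0494, 0.0507]
tcp_rot: [0.036, 0.999, -0.0, 0.0]
contact_force: [-0.4, -0.6, -0.7]
opening: 0.515
time: 21.1
eef_pos: [0.4933, -0.0495, 0.0507]
tcp_rot: [0.036, 0.999, -0.0, -0.0]
contact_force: [-0.5, -0.0, 1.5]
opening: 0.135
t 21.1 tcp [ 0.4933 -0.0495  0.0507] open 0.135 yaw(y axis) deg 85.85 tilt 0.01 F [-0.5 -0.   1.5]
shift cm tool axes [ 0.   11.8   0.07]
```

View pics/scene_nz3.png

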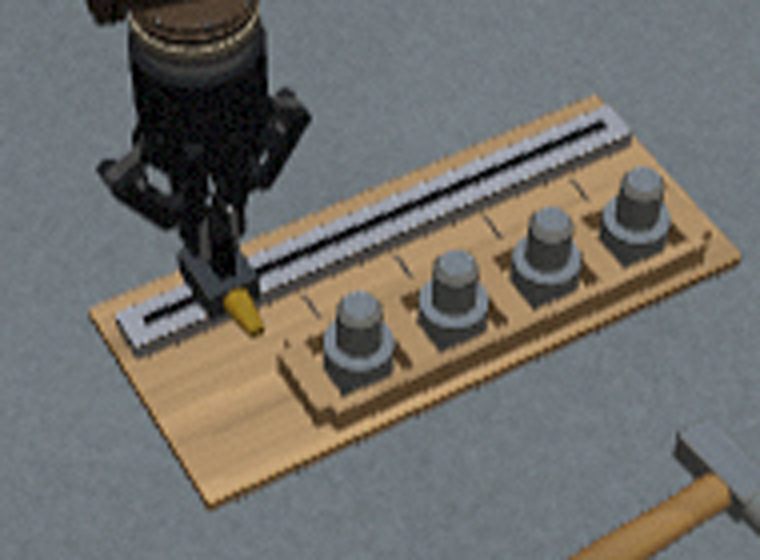

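View pics/top_nz3.png

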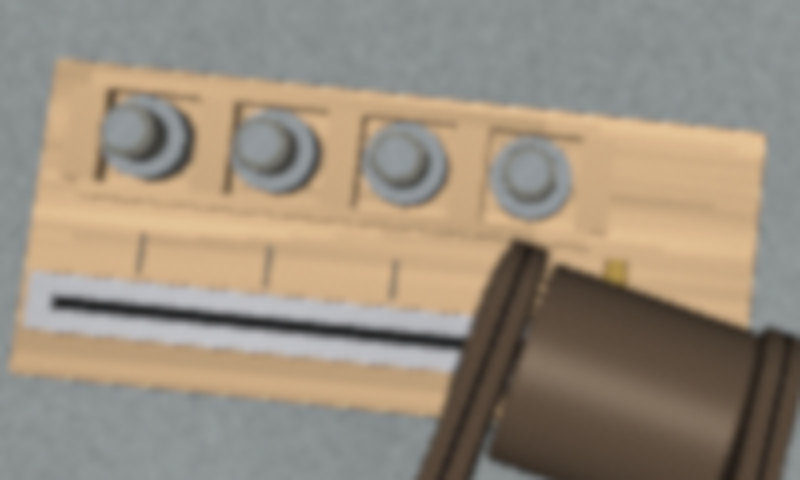

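Grip held (opening 0.135 is about 11.5 mm, against a 12 mm blade). Sliding 11.8 cm towards +y.

```bash
python3 -m crank '[[1,0,1,0,0,0,0],[1,0,2,0,0,0,0],[1,0,2,0,0,0,0],[1,0,2,0,0,0,0],[1,0,2,0,0,0,0]]'
python3 -m crank '[[1,0,1.5,0,0,0,0],[1,0,1,0,0,0,0],[1,0,0.3,0,0,0,0],[1,0,0,0,0,0,0],[1,0,0,0,0,0,0]]'
python3 - <<'E'
from h import *
togo([.493+.0088,.0682,.05])
S,T=Cam("scene"),Cam("top")
cv2.imwrite(f"pics/scene_nz4.png",cv2.resize(S.img[120:260,200:390,::-1],None,fx=4,fy=4,interpolation=cv2.INTER_CUBIC))
E
```

```text
time: 21.7
eef_pos: [0.5001, 0.0412, 0.0507]
tcp_rot: [0.036, 0.999, -0.0, 0.001]
contact_force: [0.3, -3.3, -0.5]
opening: 0.133
time: 22.2
eef_pos: [0.5021, 0.0687, 0.0508]
tcp_rot: [0.036, 0.999, 0.001, 0.0]
contact_force: [0.7, 2.4, -0.6]
opening: 0.134
t 22.2 tcp [0.5021 0.0687 0.0508] open 0.134 yaw(y axis) deg 85.83 tilt 0.09 F [ 0.7  2.4 -0.6]
shift cm tool axes [ 0.03 -0.05  0.08]
```

View pics/scene_nz4.png

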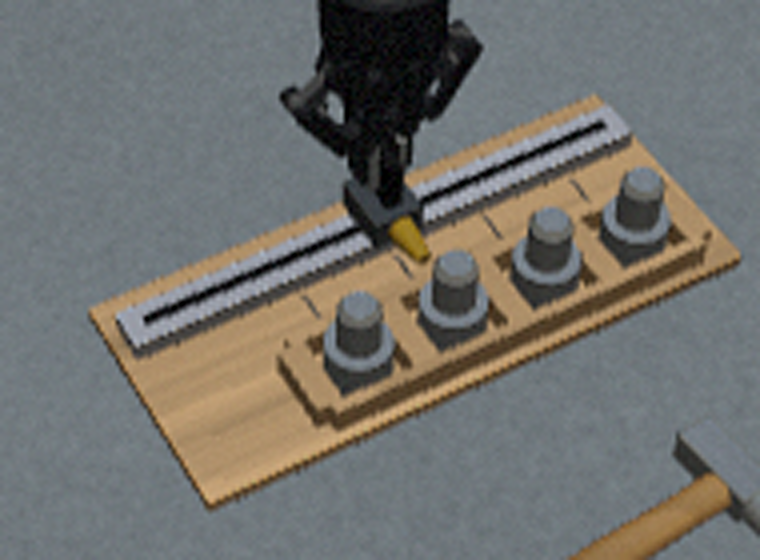

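Run:
```python
from h import *
S=Cam("scene")
f=lambda y,x,z:((S.proj(rackpose(.5553,.0697,-.075,[x,y,z]))-[200,120])*4).round(0)
for y in (-.013,-.007,-.001): print(y,"brass tip",f(y,.007,.041),"carriage top front corners",f(y-.018,-.023,.053),f(y+.018,-.023,.053), "die top",f(y,.045,.080))
```

```text
-0.013 brass tip [[416. 265.]] carriage top front corners [[367. 231.]] [[416. 210.]] die top [[450. 265.]]
-0.007 brass tip [[424. 261.]] carriage top front corners [[375. 228.]] [[424. 207.]] die top [[459. 261.]]
-0.001 brass tip [[432. 257.]] carriage top front corners [[384. 224.]] [[433. 203.]] die top [[467. 258.]]
```

Brass tip at (422,256) matches the −7 mm prediction of (424,261). Releasing and retracting so both cameras can check.

```bash
python3 -m crank '[[0.4,0,0,0,0,0,0],[0.2,0,0,0,0,0,0],[-0.5,0,0,0,0,0,0],[-1,0,0,0,0,0,0],[-1,0,0,0,0,0,0]]'
python3 -m crank '[[-1,0,0,0,0,0,0],[-1,0,0,-2,0,0,0],[-1,0,0,-3,0,0,0],[-1,0,0,-4,0,0,0],[-1,0,0,-4,0,0,0]]'
python3 -m crank '[[-1,0,3,0,0,0,0],[-1,-1,4,0,0,0,0],[-1,-1,4,0,0,0,0],[-1,-1,4,0,0,0,0],[-1,0,4,0,0,0,0]]'
python3 -m crank '[[-1,0,4,0,0,0,0],[-1,0,4,0,0,0,0],[-1,0,4,0,0,0,0],[-1,0,3,0,0,0,0],[-1,0,0,0,0,0,0]]'
python3 - <<'E'
from h import *
togo([.5,.4,.2])
S,T=Cam("scene"),Cam("top")
for n in ("scene","top"): print(n,[(d["p"],d["location"]) for d in place_of("nozzle_grip",n)[:2]])
cv2.imwrite(f"pics/scene_f.png",cv2.resize(S.img[120:260,200:390,::-1],None,fx=4,fy=4,interpolation=cv2.INTER_CUBIC))
cv2.imwrite(f"pics/top_f.png",cv2.resize(T.img[190:310,130:330,::-1],None,fx=4,fy=4,interpolation=cv2.INTER_CUBIC))
cv2.imwrite(f"pics/top_full.png",T.img[:,:,::-1])
for y in (-.013,-.007,-.001):
    print(y,"top crop: brass tip",((T.proj(rackpose(.5516,.0691,-.0756,[.007,y,.041]))-[130,190])*4).round(0),"grip",((T.proj(rackpose(.5516,.0691,-.0756,[-.045,y,.091]))-[130,190])*4).round(0),"carriage",((T.proj(rackpose(.5516,.0691,-.0756,[[-.023,y-.018,.053],[-.023,y+.018,.053]]))-[130,190])*4).round(0).tolist(),"die top",((T.proj(rackpose(.5516,.0691,-.0756,[.045,y,.080]))-[130,190])*4).round(0))
E
```

```text
time: 22.85
eef_pos: [0.5016, 0.0682, 0.0506]
tcp_rot: [0.036, 0.999, -0.0, -0.0]
contact_force: [-0.3, -0.3, -0.9]
opening: 0.889
time: 23.35
eef_pos: [0.5011, 0.0684, 0.1815]
tcp_rot: [0.036, 0.999, -0.0, -0.001]
contact_force: [0.7, -0.4, -0.4]
opening: 1.003
time: 23.85
eef_pos: [0.5463, 0.2572, 0.1807]
tcp_rot: [0.036, 0.999, -0.0, 0.0]
contact_force: [-0.2, -0.1, 0.1]
opening: 1.003
time: 24.35
eef_pos: [0.5555, 0.4087, 0.1802]
tcp_rot: [0.034, 0.999, 0.0, -0.0]
contact_force: [0.3, -0.8, 0.8]
opening: 1.001
t 24.35 tcp [0.5555 0.4087 0.1802] open 1.001 yaw(y axis) deg 86.09 tilt 0.05 F [ 0.3 -0.8  0.8]
shift cm tool axes [ 5.48 -1.25 -1.98]
scene [(0.91, [296.0, 159.3]), (0.19, [303.8, 196.8])]
top [(0.77, [222.3, 275.6])]
-0.013 top crop: brass tip [[405. 236.]] grip [[382. 338.]] carriage [[431.0, 297.0], [361.0, 290.0]] die top [[407. 157.]]
-0.007 top crop: brass tip [[393. 235.]] grip [[370. 337.]] carriage [[419.0, 296.0], [349.0, 289.0]] die top [[395. 156.]]
-0.001 top crop: brass tip [[382. 234.]] grip [[358. 335.]] carriage [[407.0, 295.0], [337.0, 287.0]] die top [[383. 155.]]
```

View pics/scene_f.png

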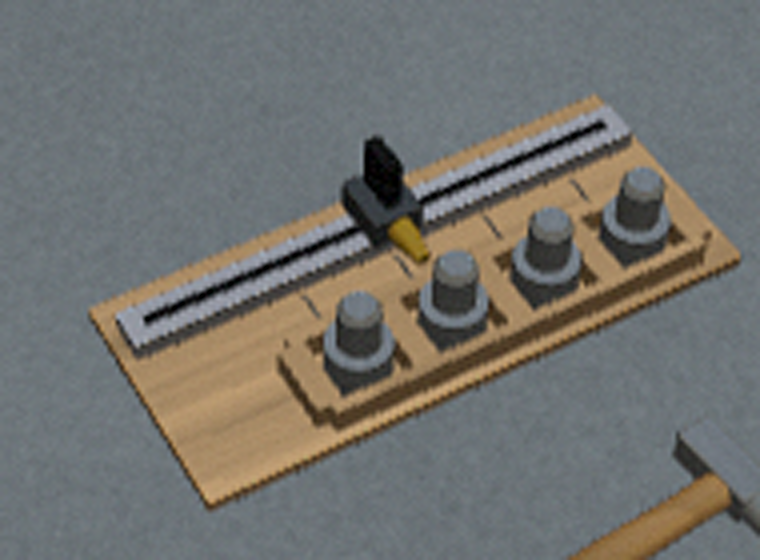

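View pics/top_f.png

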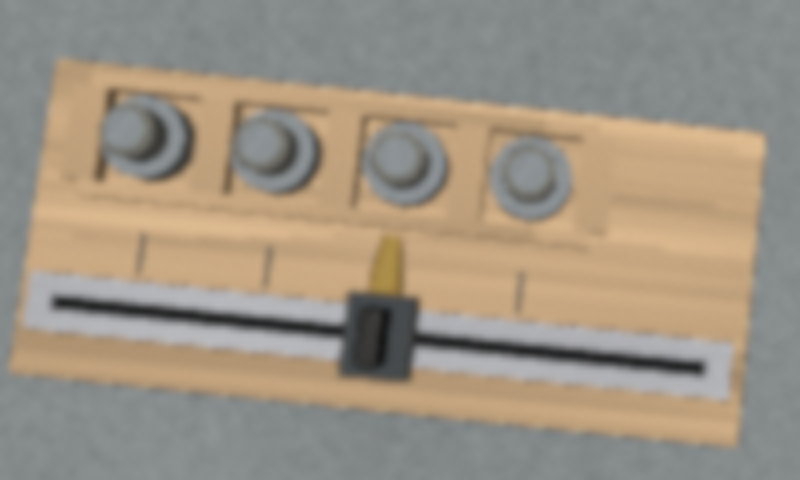

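View pics/top_full.png

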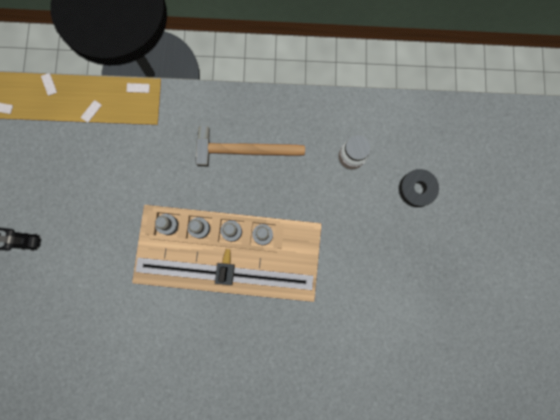

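```bash
python3 -c "
from plant import *
sign_off()"
```

```text
the job is handed in; nothing more can be done
```

The loose die now stands upright in pocket 1, the only empty pocket. The nozzle was slid by its black grip to point at the middle of that pocket. I handed the job in at about 24.5 s of the 64 s allowed; no verdict is reported.

**Last checks, with the arm clear of everything:**
- **Nozzle:** in the top view the carriage corners and brass tip were within 1–2 zoomed pixels (about 1 mm) of where they should be for rack y = −7 mm. The scene view agreed to about 2–3 mm.
- **Die:** it touched the pocket floor at the height I predicted and looks upright. In the top view its top sits about 3 mm toward −y of the pocket centre, against the 8 mm allowed.
- **Other things:** the other dies, hammer, jar and ring weight look unmoved in the top view.

**What went wrong or disagreed:**
- **First grasp:** it missed, and the fingers shut on top of the die with a light contact of about 16 N. From the contact and both cameras, the fingertips are about 14 mm behind the reported TCP, not 17 mm ahead as `tip_extent` says. I corrected for this and the second grasp held.
- **Cameras:** the two views differ by about 4 mm in x. I handled this by working from offsets within each view.

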